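Snap a hanger clip onto a spray-out panel with the bench pliers

ROBOT

A 6-joint arm with a two-finger parallel gripper is mounted at the origin on the work surface. World frame = base frame: x ahead of the robot, y to its left, z up, the work surface at z = 0. Lengths are in m, angles in degrees, forces in N, time in s.
With the tool pointing down it reaches from about 0.4 to 0.825 m from the base axis. Payload 7 kg.
Tool frame: the origin (TCP) lies at the very end of the fingers, on their centre line; the grasp point (between the pads) lies 19 mm behind it (ctrl.grip_depth is the z of the grasp point in the tool frame, in m); z points along the fingers, y is the direction in which the jaws open and shut (so a half turn about z gives the same grasp; the last joint's range is limited). The gripper opens to 88 mm and grips with 3 to 60 N. Pads are 19 mm wide; open, the fingers measure 130 mm over their backs; the gripper's body (78 mm by 193 mm) begins 47 mm behind the grasp point.
Start: joints at [-47.779, 20.546, 0.682, 0, -70.136, -16.507], TCP at [0.293, -0.608, 0.227] pointing down, gripper open.
Joint ranges: [-176.03, 176.03], [-82.01, 121.73], [-58.28, 71.71], [-173.87, 95.51], [-174.79, -0.11], [-173.66, 173.66]. Speed limits (degrees/s): [136.94, 136.94, 172.46, 180, 180, 180].

INTERFACE

Orientations are given as [roll, pitch, yaw] about the fixed x, y, z axes, in that order (R = Rz(yaw) Ry(pitch) Rx(roll)).
In Python, from plant import telemetry, snapshot, job, models, ctrl gives the robot as it stands.
- The arm moves only by the tool jog_arm, never from a script. Its argument "targets" is text: rows parted by semicolons, each of 7 numbers parted by spaces: the shift along the tool's x, y, z in m, then the turn, a rotation vector about the tool's x, y, z in degrees, then the gripper command: -1 is shut, 1 is fully open, values between are in proportion. A call has exactly 8 rows; each row is the pose to reach, as a shift and turn from the pose measured when the call began, along the tool's axes at that moment; what a row does not reach only later rows make up. A row lasts 1/8 s, in which the tool goes at most 62.5 mm and 10.7 degrees, less where a joint would pass 70% of its speed; a pose out of reach is approached as far as the arm can. A call with a gripper value outside its range is refused whole. The fingers move at their own pace and stop on an object; the grip force is fixed at half the most. Time passes only in rows, so rows that repeat a pose let the fingers close, or fill a call up. It gives the time, the measured TCP pose, the force and the opening at its end, in the units of the state.
- telemetry.get_obs(): the state, without advancing time (a new reading comes with each control period).
- snapshot(name): name is "scene" or "top"; returns a dict with "img" (420x560x3 uint8, red, green, blue), "range_z" (420x560 float32, m along the optical axis (not along the pixel's ray), 0 where there is no reading), "intrinsics" (3x3 intrinsics, pixels), "k1" (the pictures are not rectified: a ray, as slopes to the right and down, at radius r is drawn at 1 + k1 r^2 times it, then the intrinsics apply), "R" (3x3) and "t" (3): a world point X has camera coordinates R X + t. Camera axes: x right, y down, z forward; pixel columns grow to the right and rows downward; lengths in m; the calibration is good to about 2 mm. A picture is of the moment at which its call begins.
- job.close_job(): hands the job in, once; it reports no verdict.
Trained networks look in a picture, given as the dict that the camera call returned (one of the last four; its "shot" number tells which), for a name from the list of things; names that differ only in an ending like _2 or _b are one class to them, and where a whole thing is asked for, a point or a joint stands for the part that bears it (a point fixed in the world has none). Each returns a list of dicts, best first, with "conf" (0 to 1); they miss things now and then, are a little off and sometimes report something else, mostly with a low value. They report only what shows in the picture. A call takes as long as a camera call.
- models.cut_out(name, picture): "region" (420x560 bool, what is visible of it) and "uv" ([column, row] in pixels, amid what is visible of it).
- models.spot_point(name, picture): "uv" ([column, row] in pixels: a listed point, or the origin of a listed thing).
The state is a dict: "clock": time; "joint_pos": joint angles; "qvel": joint speeds; "tau": joint torques, N m; "tool_pos": TCP position; "orientation": TCP orientation; "force": force on the tool from outside, world axes, zero at the start; "moment": the same for the moment, N m; "opening": finger opening in m.
Only numpy, scipy, OpenCV 4.12 (cv2) and the standard library are available. Lean on these libraries where they do the work, as an engineer would, in place of code of your own. Each camera call takes 0.05 s, during which the arm holds its last target.

TASK

Fit the hanger to the teal colour sample panel: take the orange clip from the tray, stand it in the cradle between the open jaws of the bench pliers with its ball stud towards the panel, and let go of it. Then push the pliers' red handle gently until you feel the stud click into its socket, stop there without forcing it, and let the handle spring open again; leave everything else where it is.

Things in the scene. Friction and masses are not known exactly. Their poses are not given: they have to be found in the camera images.
- station: Snap pliers lying flat, held by their far, blue handle in a bolted-down grey stand (base 130 x 235 mm, 10 mm thick). Origin: on the table under the hinge. y axis: along the pliers, from handles (-y) to jaws (+y); x axis: from the fixed near jaw (-x) to the moving far jaw (+x). Blue handle, near jaw, panel and cradle are fixed; red handle and far jaw turn together. Push no part with over 20 N.
- pivot (a point): The pliers' upright hinge axis, at handle mid height (59 mm above the table). Axes as the station. The screw in the far jaw that touches the clip is set differently each time, up to 7 mm either way (16 mm at the handle), and is not measured: so feel for the click. The force rises, drops suddenly at the click, then climbs steeply once the clip is hard against the panel.
- pliers_handle (a joint): Angle of the red handle and far jaw (rad): 0 open, grows as the handle is pushed towards the blue one; stop at 0.70. A return spring opens it when let go (1 to 3 N at the press point). The click comes somewhere between about 0.32 and 0.62 and takes about 8 to 12 N at the press point.
- handle_press (a point): Press point on the outer (near) face of the red handle, 128 mm from the hinge; turns with the handle (a bar 12 mm thick, 47 to 71 mm above the table). Push from outside with closed fingers along the arc about the hinge (anticlockwise seen from above, nearly the station's +x). With the handle open it lies about 82 mm in -x and 98 mm in -y of the hinge.
- socket (a point): Socket centre at the teal panel's clip-side face, 57 mm above the table. Axes as the station: +x out of the panel. The panel stands upright, 63 mm wide, 40 to 92 mm above the table, with a notch 20 mm wide open to the top; brass spring pins 13.5 mm behind it snap over the stud. Clip fully home: its face against the panel, ball centre at x = -16 mm here (counts from -15).
- cradle (a point): Where the middle of the clip's underside is set: on the cradle's flat floor, 40 mm above the table. Axes as the station. Side walls 34 mm apart (clip 30 mm), 8 mm high, flared tops to 14 mm above the floor; along x there is about 5 mm of room to the panel side and to the far jaw. The jaws' tops are 66 mm above the table.
- clip_grip (a point): Orange hanger clip, 108 mm tall, 90 g: a block 20 (x) x 30 (y) x 34 mm high with an upright tab 14 (x) x 12 (y) mm on it up to the top. This point: on the tab, 91 mm above the underside, 17 mm below the top: grip here across y. Axes as the clip: z up, -x towards the ball stud. Stands upright in the tray, stud roughly towards the robot.
- clip_stud (a point): Centre of the orange clip's steel ball stud (14 mm across), 26 mm in -x from the block's middle and 17 mm above its underside.
- tray: Grey parts tray, 130 x 270 mm, 18 mm high, floor 4 mm thick. Origin under its middle. Three clips of the same shape stand in it about 85 mm apart; their order changes.
- clip_white_grip (a point): Same point on the white clip: leave it standing.
- clip_green_grip (a point): Same point on the green clip: leave it standing.
- tin_a: Paint tin, 84 mm across, 110 mm high, origin under it: leave it.
- tin_b: Paint tin, same: leave it.
- mix_cup: Clear mixing cup, 80 mm across, 100 mm high: leave it.
- thinner: White bottle with red cap, 70 mm across, 170 mm high: leave it.
- stirrer: Wooden spatula lying on the table: leave it.
- tin_opener: Screwdriver lying on the table: leave it.

How it is judged (in metres and radians):
On the way, in this order (a step that is already met when the one before it is completed fails the run):
1. the orange clip stands in the cradle, let go, stud in front of the socket and not yet clicked (x of clip_stud in the frame of socket between -0.008 and 0.012 m and y of clip_stud in the frame of socket between -0.006 and 0.006 m and z of clip_stud in the frame of socket between -0.004 and 0.004 m and angle between clip_stud's own z axis and vertical below 0.15 rad and contact force between the fingers and clip below 0.2 N), for 0.2 s.
2. the stud is clicked home while the pliers are held closed (x of clip_stud in the frame of socket below -0.015 m and value of joint pliers_handle above 0.2 rad and contact force between the fingers and clip below 0.2 N), for 0.05 s.
At the end, for the whole second after the job is handed in: The orange clip's stud is clicked home in the socket (ball centre at least 15 mm behind the panel face, within 20 mm of the socket point), the clip upright within 0.15 rad and still, and the red handle is open again (under 0.08 rad) (x of clip_stud in the frame of socket below -0.015 m and distance between clip_stud and socket below 0.02 m and angle between clip_stud's own z axis and vertical below 0.15 rad and value of joint pliers_handle below 0.08 rad and linear speed of clip below 0.02 m/s); the robot touches nothing.
It fails at once if the pliers or their stand are pushed with more than 20 N (contact force between the fingers and station above 20 N).
It fails at once if the clip is pushed into the socket by hand instead of with the pliers (x of clip_stud in the frame of socket below -0.011 m and distance between clip_stud and socket below 0.022 m and contact force between the arm and clip above 0.5 N).
It fails at once if the arm pushes the pliers or their stand with more than 20 N (contact force between the arm and station above 20 N).
It fails at once if another clip is moved or tipped (distance of any of clip_white_grip, clip_green_grip from where it was at the start of the episode above 0.02 m).
It fails at once if a bystander is moved (distance of any of tin_a, tin_b, mix_cup, thinner, stirrer, tin_opener from where it was at the start of the episode above 0.02 m).
It also fails if it takes over 70 s, if anything falls off the work surface, if the arm or the gripper's body presses on something with over 40 N, if the wrist force passes 120 N, or if a joint passes its speed limit or range.

## Working session

There is one attempt and no reset: what is moved stays moved. The work goes in short steps, Python scripts to look and compute and a tool call to move; the robot and the scene stay as the last step left them, time stands still between calls to the robot, and variables do not carry over. Pictures are saved under pics/ and viewed, and the job is handed in when it is done.

Besides the shell and the picture viewer there is one more tool, called after ">>>" as a command line: name --argument value ..., lists and objects as JSON in quotes. jog_arm: Moves the arm, as the interface text tells. Its arguments: {"type":"object","properties":{"targets":{"type":"string"}},"required":["targets"]}

```bash
ls; mkdir -p pics
cat > h.py <<'E'
import numpy as np, cv2
from plant import telemetry, snapshot, job, models, ctrl
from scipy.spatial.transform import Rotation as Ro
def save(s,n): cv2.imwrite('pics/'+n,s['img'][:,:,::-1])
def ray(s,uv):
    K=s['intrinsics'];k=s['k1']
    d=np.array([(uv[0]-K[0,2])/K[0,0],(uv[1]-K[1,2])/K[1,1]]);p=d.copy()
    for _ in range(30): p=d/(1+k*(p@p))
    return np.array([p[0],p[1],1.])
def px3(s,uv,z): # at depth z
    return s['R'].T@(ray(s,uv)*z-s['t'])
def onz(s,uv,h): # intersect world z=h
    c=-s['R'].T@s['t'];d=s['R'].T@ray(s,uv); return c+d*(h-c[2])/d[2]
def proj(s,X):
    c=s['R']@X+s['t'];p=c[:2]/c[2];p=p*(1+s['k1']*(p@p));K=s['intrinsics']
    return np.array([K[0,0]*p[0]+K[0,2],K[1,1]*p[1]+K[1,2]])
def tri(a,ua,b,ub):
    ca=-a['R'].T@a['t'];da=a['R'].T@ray(a,ua);cb=-b['R'].T@b['t'];db=b['R'].T@ray(b,ub)
    M=np.stack([da,-db],1);x=np.linalg.lstsq(M,cb-ca,rcond=None)[0]
    pa=ca+da*x[0];pb=cb+db*x[1];return (pa+pb)/2,np.linalg.norm(pa-pb)
def cloud(s):
    v,u=np.nonzero(s['range_z']>0);K=s['intrinsics']
    d=np.stack([(u-K[0,2])/K[0,0],(v-K[1,2])/K[1,1]],1);p=d.copy()
    for _ in range(20): p=d/(1+s['k1']*(p**2).sum(1,keepdims=True))
    z=s['range_z'][v,u];C=np.c_[p*z[:,None],z]
    return (C-s['t'])@s['R'],u,v
E
cat > a.py <<'E'
from h import *
print(telemetry.get_obs(), ctrl.grip_depth)
S={n:snapshot(n) for n in('scene','top')}
for n in S: save(S[n],n+'0.png'); print(n,'cam',-S[n]['R'].T@S[n]['t'],S[n]['R'][2])
H=dict(station=0,pivot=.059,handle_press=.059,socket=.057,cradle=.04,clip_grip=.095,clip_stud=.021,clip_white_grip=.095,clip_green_grip=.095,tray=0,tin_a=0,mix_cup=0,thinner=0,stirrer=0,tin_opener=0)
for k,h in H.items():
    for n in S:
        for r in models.spot_point(k,S[n])[:2]:
            print(k,n,np.round(r['conf'],2),np.round(r['uv'],1),np.round(onz(S[n],r['uv'],h),4))
E
python3 a.py
```

```text
pics
{'clock': 0.0, 'joint_pos': array([-4.77802535e+01,  2.05918471e+01,  6.35004129e-01, -1.95858604e-02,
       -7.01354428e+01, -1.65076611e+01]), 'qvel': array([ 1.02550699e-01,  3.39081800e-02,  6.77355797e-02,  5.52507978e-02,
       -2.58197696e-02, -2.41857452e-05]), 'tau': array([ 1.93058106e-03, -5.82721531e+01,  2.93064827e+01,  6.99710637e+00,
        7.12580950e-03, -1.54967652e-04]), 'tool_pos': array([ 0.29262654, -0.60774472,  0.22562906]), 'orientation': array([ 1.79906286e+02, -8.57179243e-03, -1.54294578e+02]), 'force': array([-0.17945332,  0.18187904, -0.16183842]), 'moment': array([ 0.04355861, -0.00466561,  0.01593859]), 'opening': 0.08783857138745825} -0.0188
scene cam [ 1.46361917 -0.01755125  0.68398068] [-0.82939601  0.08731781 -0.55179512]
top cam [0.33691771 0.08189179 1.09432595] [ 0.18293989 -0.01520233 -0.98300655]
station scene 0.76 [221.2 253.9] [ 0.5777 -0.0444  0.    ]
station scene 0.62 [117.1 324.5] [ 0.7671 -0.247   0.    ]
station top 0.8 [311.7 202.4] [ 0.5694 -0.0338  0.    ]
pivot scene 0.8 [220.2 231.9] [ 0.5761 -0.0419  0.059 ]
pivot scene
[... 1612 characters left out ...]
21.9] [0.8028 0.0677 0.    ]
mix_cup top 0.63 [282.7 123. ] [0.812  0.0567 0.    ]
mix_cup top 0.38 [311.9 203.8] [ 0.5652 -0.0344  0.    ]
thinner scene 0.86 [415.1 282.2] [0.7298 0.3485 0.    ]
thinner scene 0.48 [337.4 199.7] [0.392  0.2624 0.    ]
thinner top 0.79 [180.8 150.7] [0.7139 0.3567 0.    ]
stirrer scene 0.87 [360.1 304.5] [0.7772 0.2199 0.    ]
stirrer scene 0.57 [407.9 194.3] [0.3931 0.4518 0.    ]
stirrer top 0.74 [228.9 138.6] [0.7567 0.2164 0.    ]
stirrer top 0.71 [319.4 197.9] [ 0.5835 -0.0562  0.    ]
tin_opener scene 0.85 [376.7 180.6] [0.3104 0.3917 0.    ]
tin_opener scene 0.58 [410.6 195.9] [0.402 0.456 0.   ]
tin_opener top 0.93 [154.4 290.1] [0.3078 0.4    0.    ]
```

View pics/scene0.png

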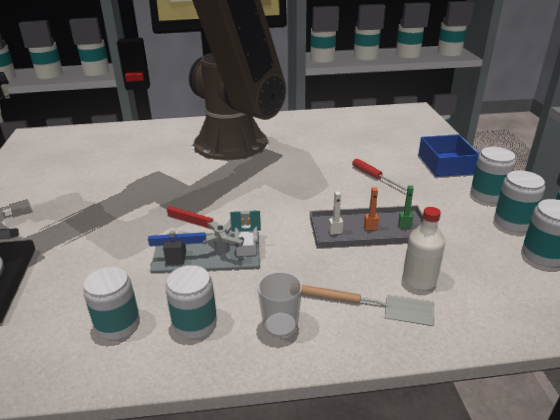

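View pics/top0.png

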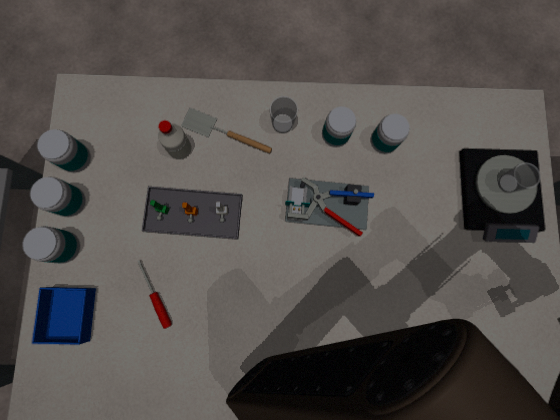

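```bash
cat > b.py <<'E'
from h import *
S=snapshot('top');cv2.imwrite('pics/topz.png',cv2.resize(S['img'][150:270,260:400,::-1],None,fx=5.5,fy=5,interpolation=cv2.INTER_CUBIC))
S2=snapshot('scene');cv2.imwrite('pics/scz.png',cv2.resize(S2['img'][170:290,140:280,::-1],None,fx=5.5,fy=5,interpolation=cv2.INTER_CUBIC))
cv2.imwrite('pics/clz.png',cv2.resize(S2['img'][150:270,310:450,::-1],None,fx=5.5,fy=5,interpolation=cv2.INTER_CUBIC))
import pickle;pickle.dump((S,S2),open('s.pkl','wb'))
E
python3 b.py
```

```text
(no output)
```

View pics/topz.png

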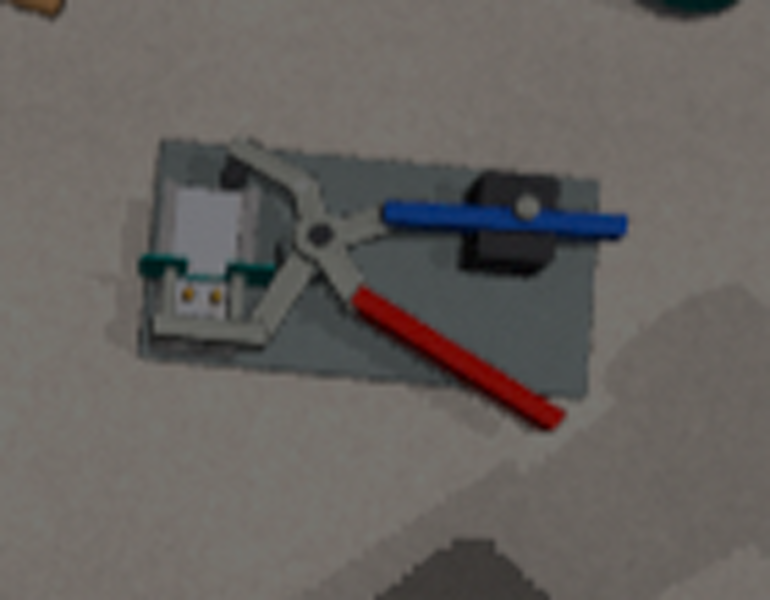

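View pics/scz.png

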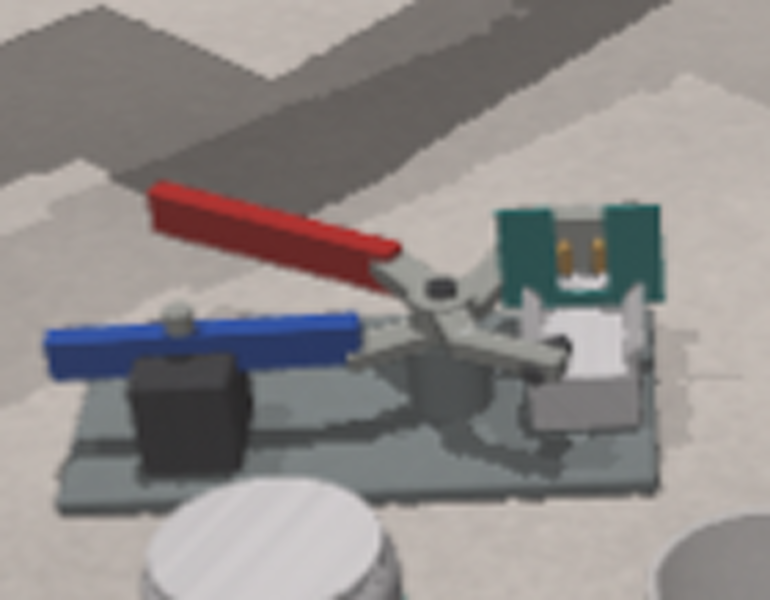

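View pics/clz.png

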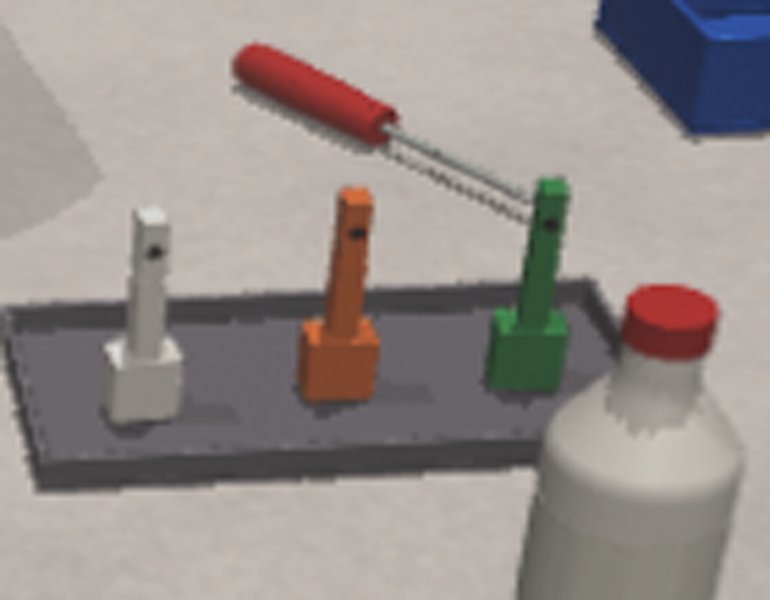

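```bash
cat > c.py <<'E'
from h import *
import pickle
T,S=pickle.load(open('s.pkl','rb'))
print(T['intrinsics'],S['intrinsics'],T['k1'])
ct=[(162,140),(598,180),(585,398),(140,357)]
P=[onz(T,(260+x/5.5,150+y/5),.01)[:2] for x,y in ct];P=np.array(P);print('base top',P.round(4),P.mean(0),np.linalg.norm(np.roll(P,-1,0)-P,axis=1))
for a,b in((1,0),(2,3)):
    d=P[b]-P[a];print('yaw y-axis',np.degrees(np.arctan2(d[1],d[0]))-90)
for a,b in((3,0),(2,1)):
    d=P[b]-P[a];print('yaw x-axis',np.degrees(np.arctan2(d[1],d[0])))
cs=[(55,512),(655,490)]
Q=[onz(S,(140+x/5.5,170+y/5),.0)[:2] for x,y in cs];print('scene front edge',Q,np.degrees(np.arctan2(*(Q[1]-Q[0])[::-1]))-90)
# cloud
for n,s in(('top',T),('scene',S)):
    X,u,v=cloud(s);c=s['img'][v,u].astype(int)
    m=(abs(X[:,0]-.56)<.12)&(abs(X[:,1]+.03)<.15)
    hsv=cv2.cvtColor(s['img'],cv2.COLOR_RGB2HSV)[v,u].astype(int)
    teal=m&(hsv[:,0]>78)&(hsv[:,0]<97)&(hsv[:,1]>120)&(X[:,2]>.035)
    A=X[teal];print(n,'teal',len(A),A.mean(0),A.min(0),A.max(0))
    if len(A)>10:
        f=np.polyfit(A[:,1],A[:,0],1);print(' x=f(y)',f,'yaw',-np.degrees(np.arctan(f[0])))
    red=m&((hsv[:,0]<8)|(hsv[:,0]>172))&(hsv[:,1]>130);A=X[red];print(' red',len(A),A.mean(0).round(4),A.min(0).round(3),A.max(0).round(3))
    f=np.polyfit(A[:,1],A[:,0],1);print('  ',f,np.degrees(np.arctan(f[0])))
    blue=m&(hsv[:,0]>100)&(hsv[:,0]<130)&(hsv[:,1]>130);A=X[blue];print(' blue',len(A),A.mean(0).round(4))
    f=np.polyfit(A[:,1],A[:,0],1);print('  ',f,np.degrees(np.arctan(f[0])))
    w=m&(hsv[:,1]<30)&(hsv[:,2]>120)&(X[:,1]>-.03)&(X[:,2]>.025)
    A=X[w];print(' white',len(A),A.mean(0).round(4),np.percentile(A,[5,50,95],axis=0).round(4))
    for col,lo,hi in(('or',4,16),('gr',50,80)):
        mm=(abs(X[:,0]-.53)<.07)&(abs(X[:,1]-.3)<.14)&(hsv[:,0]>=lo)&(hsv[:,0]<=hi)&(hsv[:,1]>110)
        A=X[mm];print(' ',col,len(A),A.mean(0).round(4),A.min(0).round(4),A.max(0).round(4))
        B=A[A[:,2]>.07];print('   tab',len(B),B.mean(0).round(4),B.min(0).round(4),B.max(0).round(4))
        B=A[A[:,2]<.036];
        if len(B)>5:
            f=np.polyfit(B[:,1],B[:,0],1);print('   blk',len(B),B.mean(0).round(4),B.min(0).round(4),B.max(0).round(4),f)
for k in('clip_grip','clip_stud','socket','pivot','cradle'):
  pass
cv2.imwrite('pics/clt.png',cv2.resize(T['img'][180:245,140:250,::-1],None,fx=7,fy=7,interpolation=cv2.INTER_CUBIC))
for k in ('scz','topz'):
  pass
E
python3 c.py
```

```text
[[384.19861835   0.         277.56815062]
 [  0.         384.19861835 211.09203516]
 [  0.           0.           1.        ]] [[497.05175372   0.         273.74324608]
 [  0.         497.05175372 214.23714454]
 [  0.           0.           1.        ]] 0.012474600715351256
base top [[ 0.638   0.033 ]
 [ 0.6213 -0.1989]
 [ 0.4927 -0.19  ]
 [ 0.5094  0.0418]] [ 0.56533694 -0.07850379] [0.23253872 0.12891034 0.23235734 0.12884132]
yaw y-axis -4.126302106990295
yaw y-axis -4.14347020627153
yaw x-axis -3.8931289941421796
yaw x-axis -3.9738719070221196
scene front edge [array([ 0.62046654, -0.19799888]), array([0.63852131, 0.03494471])] -4.431966157327423
top teal 53 [0.54935343 0.01146392 0.07739407] [ 0.54620964 -0.12263558  0.04787652] [0.57515807 0.04467128 0.09479172]
 x=f(y) [-0.0342486   0.54974605] yaw 1.9615333551004337
 red 244 [ 0.5046 -0.1109  0.067 ] [ 0.468 -0.179  0.003] [ 0.549 -0.06   0.076]
   [0.63083019 0.57457171] 32.244966492000735
 blue 193 [ 0.5842 -0.1263  0.0643]
   [0.04744811 0.59016154] 2.7165392715626506
 white 149 [0.5783 0.0119 0.0408] [[ 0.5571 -0.0017  0.
[... 866 characters left out ...]
  [0.03673779 0.59234616] 2.1039741924413846
 white 490 [0.5758 0.0079 0.0442] [[ 0.5226 -0.0258  0.0285]
 [ 0.5788  0.011   0.0387]
 [ 0.6137  0.0325  0.066 ]]
  or 362 [0.5354 0.3089 0.0465] [4.727e-01 2.943e-01 3.000e-04] [0.5442 0.3442 0.1118]
   tab 94 [0.5349 0.3092 0.092 ] [0.5247 0.3035 0.0701] [0.5402 0.316  0.1118]
   blk 188 [0.536  0.3087 0.0219] [4.727e-01 2.943e-01 3.000e-04] [0.5442 0.3442 0.0359] [-0.03730498  0.54746995]
  gr 45 [0.5346 0.3911 0.0532] [0.5185 0.3794 0.0316] [0.5451 0.4049 0.1118]
   tab 11 [0.5338 0.3916 0.1093] [0.5283 0.3879 0.1076] [0.5384 0.3943 0.1118]
   blk 25 [0.5332 0.3889 0.0343] [0.5185 0.3794 0.0316] [0.543  0.4048 0.0359] [0.28513196 0.42234282]
```

View pics/clt.png

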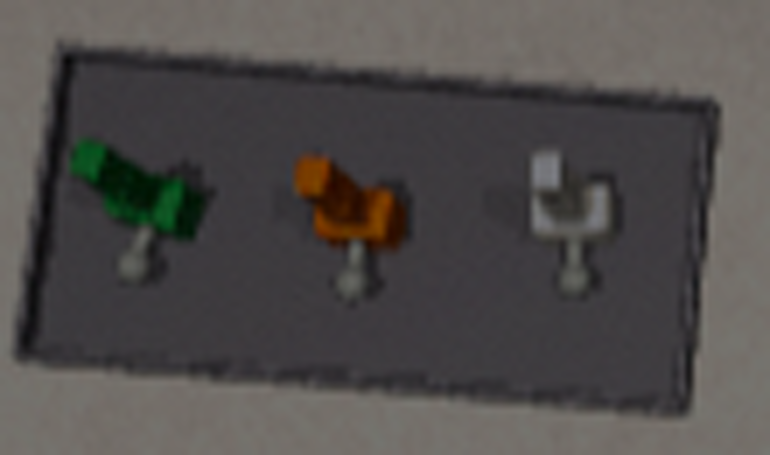

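```bash
cat > d.py <<'E'
from h import *
import pickle
T,S=pickle.load(open('s.pkl','rb'))
t=lambda x,y:(260+x/5.5,150+y/5)
s=lambda x,y:(140+x/5.5,170+y/5)
print('panel top corners scene',[onz(S,s(*p),.092)[:2].round(4) for p in((497,210),(555,209),(606,206),(662,205))])
print('panel top corners top',[onz(T,t(*p),.092)[:2].round(4) for p in((140,265),(187,265),(230,265),(272,270))])
print('panel bottom scene z.04',[onz(S,s(*p),.04)[:2].round(4) for p in((500,305),(662,300))])
print('cradle floor scene corners',[onz(S,s(*p),.04)[:2].round(4) for p in((545,310),(622,307),(630,378),(532,380))])
print('cradle floor top corners',[onz(T,t(*p),.04)[:2].round(4) for p in((178,192),(240,192),(236,272),(175,268))])
print('hinge top face z~.075', onz(S,s(441,288),.073), onz(T,t(319,234),.073), tri(S,s(441,288),T,t(319,234)))
print('red end top z.071',onz(S,s(160,186),.071),onz(T,t(556,420),.071))
c=lambda x,y:(140+x/7,180+y/7)
g=lambda x,y:(310+x/5.5,150+y/5)
print('tab top', onz(T,c(314,176),.112),onz(S,g(356,194),.112),tri(T,c(314,176),S,g(356,194)))
print('stud', onz(T,c(352,283),.021))
print('tray',[onz(T,c(*p),.018)[:2].round(4) for p in((62,48),(716,103),(688,412),(15,358))])
print('block bottom front edge',[onz(S,g(*p),.004)[:2].round(4) for p in((300,398),(374,402))])
print('block top front edge',[onz(S,g(*p),.038)[:2].round(4) for p in((303,346),(378,348))])
print('tab front top',[onz(S,g(*p),.112)[:2].round(4) for p in((341,203),(371,203))])
# scene depth of panel and block front
X,u,v=cloud(S)
for nm,(u0,u1,v0,v1) in dict(panL=(499,548,222,295),panR=(612,655,218,285),blk=(305,372,352,392),tab=(335,360,215,310)).items():
    f=g if nm in('blk','tab') else s
    a=f(u0,v0);b=f(u1,v1);m=(u>=a[0])&(u<=b[0])&(v>=a[1])&(v<=b[1]);A=X[m];print(nm,len(A),np.median(A,0).round(4),A.std(0).round(4))
    if nm=='blk' or nm=='tab': print(np.polyfit(A[:,1],A[:,0],1))
E
python3 d.py
```

```text
panel top corners scene [array([ 0.5511, -0.0165]), array([0.5537, 0.0064]), array([0.5543, 0.0266]), array([0.5568, 0.0487])]
panel top corners top [array([0.546, 0.046]), array([0.5467, 0.0232]), array([0.5474, 0.0023]), array([ 0.5453, -0.0181])]
panel bottom scene z.04 [array([ 0.5491, -0.0187]), array([0.5548, 0.0471])]
cradle floor scene corners [array([ 0.5556, -0.0007]), array([0.5579, 0.0305]), array([0.6107, 0.0292]), array([ 0.6066, -0.0089])]
cradle floor top corners [array([0.5996, 0.0255]), array([ 0.6006, -0.0063]), array([ 0.5544, -0.005 ]), array([0.5557, 0.0262])]
hinge top face z~.075 [ 0.57996587 -0.04094673  0.073     ] [ 0.56999122 -0.04314583  0.073     ] (array([ 0.57134104, -0.04250371,  0.06723041]), np.float64(0.0026804616635868147))
red end top z.071 [ 0.47748231 -0.15587107  0.071     ] [ 0.47153058 -0.16024246  0.071     ]
tab top [0.52811212 0.30751259 0.112     ] [0.53452712 0.30965675 0.112     ] (array([0.52916286, 0.3099308 , 0.10846971]), np.float64(0.003186467287582144))
stud [0.50248871 0.31014968 0.021     ]
tray [array([0.5965, 0.4351]), array([0.5819, 0.1676]), array([0.4547, 0.1733]), array([0.4687, 0.4425])]
block bottom front edge [array([0.5383, 0.2941]), array([0.546 , 0.3244])]
block top front edge [array([0.5444, 0.2909]), array([0.5506, 0.3214])]
tab front top [array([0.5413, 0.3014]), array([0.5431, 0.3134])]
panL 134 [ 0.5489 -0.0079  0.0632] [0.0021 0.0057 0.0116]
panR 112 [0.5514 0.0372 0.0639] [0.0019 0.0051 0.0107]
blk 96 [0.5388 0.3092 0.0179] [0.0018 0.0083 0.0067]
[0.03626231 0.52764775]
tab 98 [0.5359 0.3083 0.0763] [0.0027 0.0033 0.0153]
[0.23695835 0.46231658]
```

```bash
cat > f.py <<'E'
from h import *
import pickle
from scipy.optimize import minimize
T,S=pickle.load(open('s.pkl','rb'))
def boxc(c,h): return np.array([[c[0]+a*h[0],c[1]+b*h[1],c[2]+d*h[2]] for a in(-1,1) for b in(-1,1) for d in(-1,1)])
def render(s,parts,p,z0,sc=8):
    x,y,w=p;R=Ro.from_euler('z',w,degrees=True).as_matrix()
    im=np.zeros((420*1,560*1),np.uint8);
    q=[np.array([proj(s,R@a+[x,y,z0]) for a in P]) for P in parts]
    al=np.vstack(q);o=np.floor(al.min(0))-6;n=(np.ceil(al.max(0))+6-o).astype(int)
    big=np.zeros((n[1]*sc,n[0]*sc),np.uint8)
    for a in q:
        h=cv2.convexHull(((a-o+.5)*sc).astype(np.float32)); cv2.fillConvexPoly(big,np.round(h).astype(np.int32),255)
    return o.astype(int),cv2.resize(big,(int(n[0]),int(n[1])),interpolation=cv2.INTER_AREA)/255.
parts=[boxc((0,0,.017),(.01,.015,.017)),boxc((0,0,.071),(.007,.006,.037))]
def fit(s,mask,p0,parts=parts,z0=.004):
    def cost(p):
        o,r=render(s,parts,p,z0);m=mask[o[1]:o[1]+r.shape[0],o[0]:o[0]+r.shape[1]]
        return abs(r-m).sum()+mask.sum()-m.sum()
    best=None
    for w in(-20,-10,0):
        q=minimize(cost,[p0[0],p0[1],w],method='Nelder-Mead',options=dict(initial_simplex=[[p0[0],p0[1],w],[p0[0]+.006,p0[1],w],[p0[0],p0[1]+.006,w],[p0[0],p0[1],w+8]],xatol=1e-4,fatol=.01))
        if best is None or q.fun<best.fun:best=q
    return best
if __name__=='__main__':
  for n,s in(('top',T),('scene',S)):
    hsv=cv2.cvtColor(s['img'],cv2.COLOR_RGB2HSV).astype(int)
    m=(hsv[...,0]>=4)&(hsv[...,0]<=16)&(hsv[...,1]>90)
    c=proj(s,np.array([.529,.309,.05]));vv,uu=np.mgrid[:420,:560];m&=(abs(uu-c[0])<28)&(abs(vv-c[1])<32)
    m=cv2.morphologyEx(m.astype(np.uint8),cv2.MORPH_OPEN,np.ones((2,2)))|0
    m=cv2.morphologyEx(m,cv2.MORPH_CLOSE,np.ones((3,3)))
    b=fit(s,m.astype(float),(.529,.309));print(n,m.sum(),b.x,b.fun)
    for w in(-15,-10,-5,0):
        from scipy.optimize import minimize as mi
        print(w,[round(abs((lambda o_r:(o_r[1]-m[o_r[0][1]:o_r[0][1]+o_r[1].shape[0],o_r[0][0]:o_r[0][0]+o_r[1].shape[1]]))(render(s,parts,(b.x[0],b.x[1],w),.004))).sum(),1)])
  X,u,v=cloud(S);a=(140+520/5.5,170+325/5);bb=(140+570/5.5,170+385/5)
  t=lambda x,y:(260+x/5.5,150+y/5)
  print('screw/jaw top', onz(S,(140+560/5.5,170+350/5),.057),onz(T,t(235,172),.057), onz(T,t(240,187),.05))
  print('stud tri top',onz(T,(140+352/7,180+283/7),.021))
E
python3 f.py
```

```text
top 142 [ 0.52797486  0.30769688 -7.85318976] 13.76078431372548
-15 [np.float64(16.8)]
-10 [np.float64(14.7)]
-5 [np.float64(14.1)]
0 [np.float64(17.0)]
scene 384 [  0.53450918   0.31131626 -10.50761783] 38.1843137254902
-15 [np.float64(45.3)]
-10 [np.float64(39.0)]
-5 [np.float64(45.0)]
0 [np.float64(56.5)]
screw/jaw top [0.6097118  0.00284322 0.057     ] [ 0.60770462 -0.00221621  0.057     ] [ 0.60095588 -0.00546013  0.05      ]
stud tri top [0.50248871 0.31014968 0.021     ]
```

```bash
cat > go.py <<'E'
import sys
from h import *
o=telemetry.get_obs();p=o['tool_pos'];R=Ro.from_euler('xyz',o['orientation'],degrees=True)
x,y,z,yaw=map(float,sys.argv[1:5])
Rt=Ro.from_euler('xyz',[180,0,yaw],degrees=True)
print('shift',R.inv().apply(np.array([x,y,z])-p).round(4),'turn',(R.inv()*Rt).as_rotvec(degrees=True).round(2),'| pos',p.round(4),o['orientation'].round(2),'F',o['force'].round(2),'t',o['clock'],'op',o['opening'].round(4),'q',o['joint_pos'].round(1))
E
python3 go.py .529 .3085 .2256 171; python3 go.py .41 -.15 .2256 -170
```

```text
Traceback (most recent call last):
  File "go.py", line 6, in <module>
    print('shift',R.inv().apply(np.array([x,y,z])-p).round(4),'turn',(R.inv()*Rt).as_rotvec(degrees=True).round(2),'| pos',p.round(4),o['orientation'].round(2),'F',o['force'].round(2),'t',o['clock'],'op',o['opening'].round(4),'q',o['joint_pos'].round(1))
                                                                                                                                                                                                            ^^^^^^^^^^^^^^^^^^
AttributeError: 'float' object has no attribute 'round'
Traceback (most recent call last):
  File "go.py", line 6, in <module>
    print('shift',R.inv().apply(np.array([x,y,z])-p).round(4),'turn',(R.inv()*Rt).as_rotvec(degrees=True).round(2),'| pos',p.round(4),o['orientation'].round(2),'F',o['force'].round(2),'t',o['clock'],'op',o['opening'].round(4),'q',o['joint_pos'].round(1))
                                                                                                                                                                                                            ^^^^^^^^^^^^^^^^^^
AttributeError: 'float' object has no attribute 'round'
```

```bash
sed -i "s/o\['opening'\].round(4)/round(o['opening'],4)/" go.py
python3 go.py .529 .3085 .2256 171; python3 go.py .41 -.15 .2256 -170
```

```text
shift [-0.6105  0.7234  0.0009] turn [-0.   -0.   34.71] | pos [ 0.2928 -0.6082  0.2266] [-180.     -0.   -154.29] F [ 0.7   0.86 -0.51] t 1.7 op 0.0876 q [-47.8  20.5   0.7   0.  -70.1 -16.5]
shift [-0.3043  0.3619  0.001 ] turn [-0.   -0.   15.71] | pos [ 0.2928 -0.6082  0.2266] [-180.     -0.   -154.29] F [ 0.7   0.86 -0.51] t 1.7 op 0.0876 q [-47.8  20.5   0.7   0.  -70.1 -16.5]
```

>>> jog_arm --targets "-.038 .045 0 0 0 2 0; -.076 .09 0 0 0 4 0; -.114 .136 0 0 0 6 0; -.152 .181 0 0 0 8 0; -.19 .226 0 0 0 10 0; -.228 .271 0 0 0 12 0; -.266 .317 0 0 0 14 0; -.304 .362 0 0 0 16 0"

```text
clock: 2.7
tool_pos: [0.4099, -0.1483, 0.2271]
orientation: [-180.0, 0.1, -170.4]
force: [0.4, -0.7, 0.6]
opening: 0.0438
```

```bash
python3 go.py .529 .3085 .2 171
```

```text
shift [-0.1939  0.4304  0.0273] turn [ 0.    0.08 18.65] | pos [ 0.4099 -0.1483  0.2271] [-1.7999e+02  8.0000e-02 -1.7035e+02] F [ 0.4  -0.71  0.55] t 2.7 op 0.0438 q [  6.2  -2.9 -27.7   0.  -65.1 -86.6]
```

>>> jog_arm --targets "-.024 .054 0 0 0 3 0; -.048 .107 0 0 0 6 0; -.073 .16 0 0 0 9 0; -.097 .214 0 0 0 11 0; -.121 .268 .005 0 0 13 0; -.145 .321 .01 0 0 15 0; -.17 .375 .02 0 0 17 0; -.194 .43 .027 0 0 18.7 0"

```text
clock: 3.7
tool_pos: [0.5294, 0.3101, 0.2001]
orientation: [180.0, 0.1, 170.9]
force: [1.7, -0.2, 1.0]
opening: 0.0438
```

```bash
python3 go.py .529 .3085 .076 171
```

```text
shift [ 0.0003 -0.0017  0.1241] turn [ 0.02  0.09 -0.1 ] | pos [0.5294 0.3101 0.2001] [1.7998e+02 9.0000e-02 1.7090e+02] F [ 1.69 -0.2   1.02] t 3.7 op 0.0438 q [ 4.860e+01  1.580e+01 -9.700e+00  1.000e-01 -6.440e+01 -1.478e+02]
```

>>> jog_arm --targets "0 -.0017 .03 0 0 0 0; 0 -.0017 .06 0 0 0 0; 0 -.0017 .09 0 0 0 0; 0 -.0017 .105 0 0 0 0; 0 -.0017 .115 0 0 0 0; 0 -.0017 .12 0 0 0 0; 0 -.0017 .124 0 0 0 0; 0 -.0017 .124 0 0 0 0"

```text
clock: 4.7
tool_pos: [0.5294, 0.3086, 0.0764]
orientation: [180.0, 0.1, 170.9]
force: [0.5, -0.2, 0.0]
opening: 0.0437
```

```bash
cat > look.py <<'E'
from h import *
import sys
n=sys.argv[1]
T=snapshot('top');S=snapshot('scene')
import pickle;pickle.dump((T,S),open('s_%s.pkl'%n,'wb'))
def crop(s,X,w=140,h=105):
    c=proj(s,np.array(X));u=int(np.clip(c[0]-w/2,0,560-w));v=int(np.clip(c[1]-h/2,0,420-h))
    print('crop',u,v);return cv2.resize(s['img'][v:v+h,u:u+w,::-1],None,fx=400/w,fy=400/w*1.0,interpolation=cv2.INTER_CUBIC)
X=list(map(float,sys.argv[2:5]));w=int(sys.argv[5]) if len(sys.argv)>5 else 140
cv2.imwrite('pics/%s.png'%n,np.hstack([crop(T,X,w,int(w*1.4)),crop(S,X,w,int(w*1.4))]))
E
python3 look.py g1 .529 .309 .08 100
```

```text
crop 136 137
crop 322 129
```

View pics/g1.png

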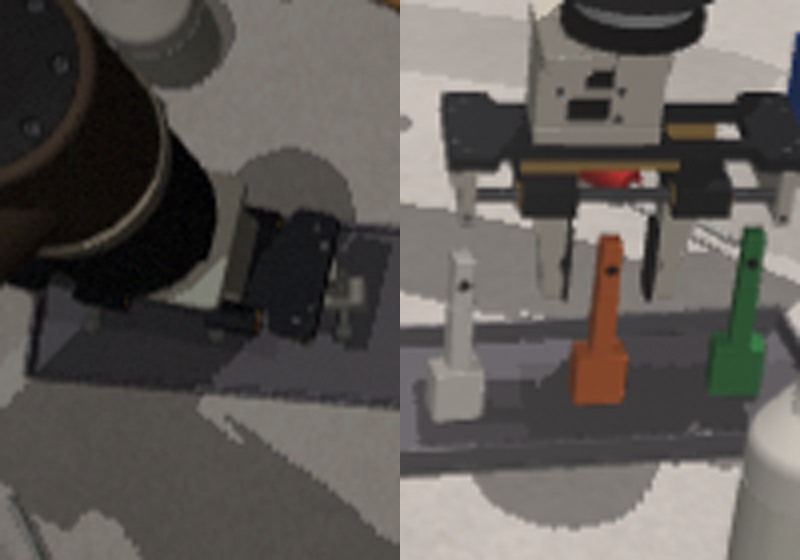

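>>> jog_arm --targets "0 0 0 0 0 0 -1; 0 0 0 0 0 0 -1; 0 0 0 0 0 0 -1; 0 0 0 0 0 0 -1; 0 0 0 0 0 0 -1; 0 0 -.01 0 0 0 -1; 0 0 -.03 0 0 0 -1; 0 0 -.06 0 0 0 -1"

```text
clock: 5.8
tool_pos: [0.529, 0.3082, 0.1369]
orientation: [-180.0, 0.1, 170.9]
force: [0.7, 0.7, 0.5]
opening: 0.0119
```

```bash
python3 look.py g2 .529 .309 .12 100; python3 go.py .529 .309 .25 171;  python3 go.py .578 .013 .25 176
```

```text
crop 133 134
crop 324 114
shift [ 0.0013 -0.0007 -0.1093] turn [ 0.31  0.36 -0.05] | pos [0.5311 0.31   0.1408] [179.68   0.36 170.94] F [ 0.51  0.29 -0.92] t 5.9 op 0.0121 q [  48.5   18.5  -14.3    0.2  -56.8 -147.7]
shift [-0.0937 -0.2853 -0.1102] turn [ 0.3   0.37 -5.05] | pos [0.5311 0.31   0.1408] [179.68   0.36 170.94] F [ 0.51  0.29 -0.92] t 5.9 op 0.0121 q [  48.5   18.5  -14.3    0.2  -56.8 -147.7]
```

View pics/g2.png

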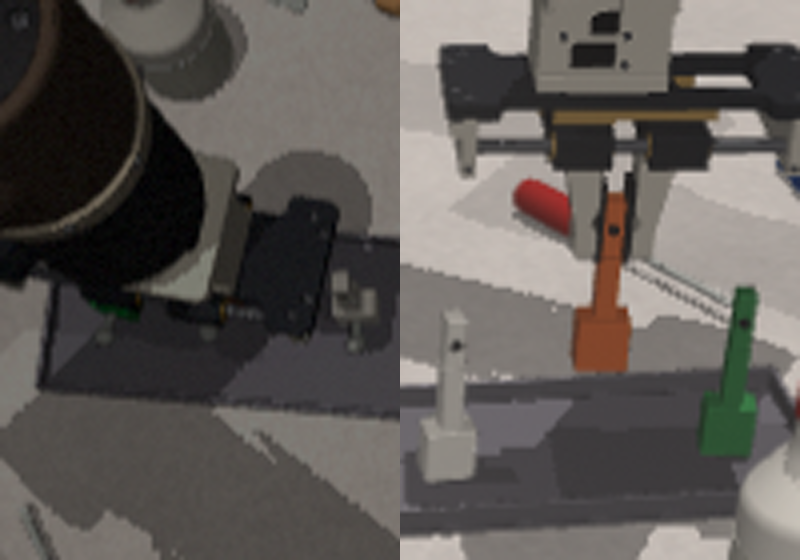

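>>> jog_arm --targets "0 0 -.05 0 0 0 -1; -.005 -.02 -.08 0 0 0 -1; -.018 -.06 -.08 0 0 -1 -1; -.034 -.105 -.08 0 0 -2 -1; -.05 -.155 -.08 .3 .4 -3 -1; -.066 -.205 -.08 .3 .4 -4 -1; -.082 -.25 -.08 .3 .4 -5 -1; -.094 -.285 -.08 .3 .4 -5 -1"

```text
clock: 6.9
tool_pos: [0.5784, 0.0115, 0.2198]
orientation: [180.0, -0.0, 175.9]
force: [-0.1, 0.1, -1.0]
opening: 0.0118
```

```bash
python3 go.py .578 .0115 .16 176
```

```text
shift [0.0004 0.     0.0598] turn [ 0.01 -0.04 -0.09] | pos [0.5784 0.0115 0.2198] [ 1.7999e+02 -4.0000e-02  1.7591e+02] F [-0.1   0.09 -0.98] t 6.9 op 0.0118 q [  20.5   11.8  -12.4   -0.   -65.9 -114.6]
```

Lower to z = 0.155 (clip bottom about 42 mm above the cradle floor), then look.

>>> jog_arm --targets "0 0 .02 0 0 0 -1; 0 0 .04 0 0 0 -1; 0 0 .055 0 0 0 -1; 0 0 .065 0 0 0 -1; 0 0 .065 0 0 0 -1; 0 0 .065 0 0 0 -1; 0 0 .065 0 0 0 -1; 0 0 .065 0 0 0 -1"

```text
clock: 7.9
tool_pos: [0.5785, 0.0116, 0.1553]
orientation: [180.0, 0.0, 175.9]
force: [-0.2, -0.7, -0.9]
opening: 0.0116
```

```bash
python3 look.py p1 .57 0 .09 70; python3 go.py .578 .0115 .1124 176
```

```text
crop 267 145
crop 203 167
shift [ 0.0005 -0.      0.0427] turn [ 0.02 -0.01 -0.09] | pos [0.5785 0.0115 0.1551] [ 1.7998e+02 -1.0000e-02  1.7591e+02] F [-0.53 -0.2  -0.97] t 8.0 op 0.0117 q [  20.5   14.8  -17.4   -0.   -57.8 -114.6]
```

View pics/p1.png

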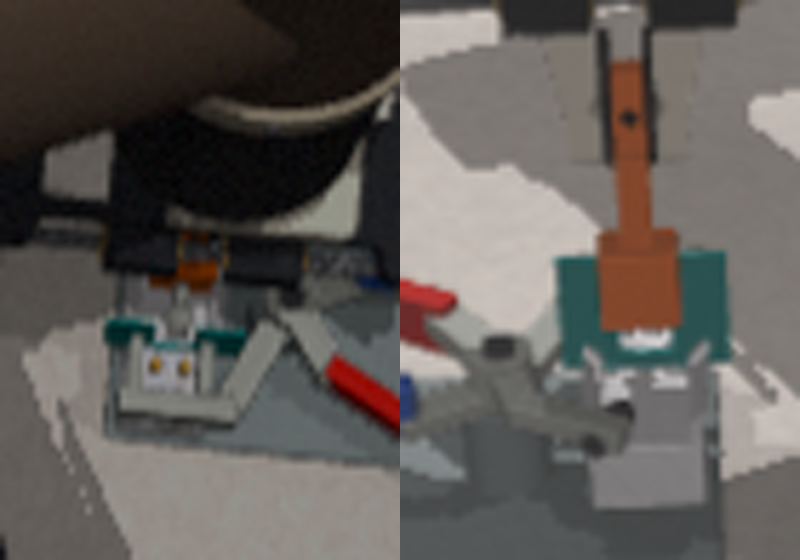

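```bash
cat > k.py <<'E'
from f import *
T,S=pickle.load(open('s_p1.pkl','rb'))
z0=.1553-.0724
X,u,v=cloud(S);hsv=cv2.cvtColor(S['img'],cv2.COLOR_RGB2HSV).astype(int)
o=(hsv[...,0]>=4)&(hsv[...,0]<=16)&(hsv[...,1]>90);vv,uu=np.mgrid[:420,:560]
o&=(uu>303-70)&(uu<330)&(uu>235)&(vv>175)&(vv<228)
A=X[o[v,u]];B=A[(A[:,2]<z0+.032)];print('blk depth',len(B),np.median(B,0),np.polyfit(B[:,1],B[:,0],1));B=A[A[:,2]>z0+.04];print('tab',np.median(B,0))
teal=(hsv[...,0]>75)&(hsv[...,0]<100)&(hsv[...,1]>80)&(uu>225)&(uu<335)&(vv>205)&(vv<240)
C=X[teal[v,u]];print('panel',len(C),np.median(C,0),np.polyfit(C[:,1],C[:,0],1),C[:,1].min(),C[:,1].max())
m=cv2.morphologyEx(o.astype(np.uint8),cv2.MORPH_CLOSE,np.ones((3,3)))
b=fit(S,m.astype(float),(.578,.0115),z0=z0);print(m.sum(),b.x,b.fun)
E
python3 k.py
```

```text
blk depth 211 [0.58693578 0.0129882  0.10095223] [-1.02123878  0.59415604]
tab [0.58448625 0.01244428 0.15932234]
panel 284 [0.55001937 0.01643901 0.06243751] [0.07082307 0.54879125] -0.017928731537894548 0.04664151585094273
431 [ 0.58053751  0.0126134  -3.22039586] 46.78823529411767
```

>>> jog_arm --targets "0 -.0005 .01 0 0 0 -1; 0 -.0005 .02 0 0 0 -1; 0 -.0005 .028 0 0 0 -1; 0 -.0005 .034 0 0 0 -1; 0 -.0005 .038 0 0 0 -1; 0 -.0005 .041 0 0 0 -1; 0 -.0005 .042 0 0 0 -1; 0 -.0005 .042 0 0 0 -1"

```text
clock: 9.0
tool_pos: [0.5785, 0.0111, 0.1132]
orientation: [180.0, -0.0, 175.9]
force: [0.1, 0.3, -0.8]
opening: 0.0119
```

```bash
python3 look.py p2 .57 0 .09 70; python3 go.py .578 .0115 .1124 176
```

```text
crop 267 145
crop 203 167
shift [0.0006 0.0004 0.0009] turn [ 0.02  0.01 -0.09] | pos [0.5785 0.011  0.1133] [1.7998e+02 1.0000e-02 1.7591e+02] F [-0.2  -0.25 -0.93] t 9.1 op 0.0119 q [  20.4   17.2  -20.3   -0.   -52.5 -114.5]
```

View pics/p2.png

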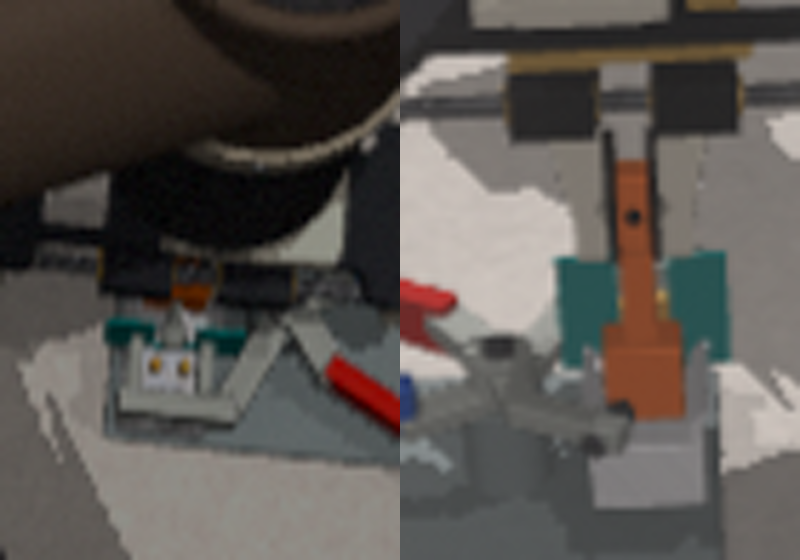

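>>> jog_arm --targets "0 0.0003 .0008 0 0 0 -1; 0 0.0003 .0010 0 0 0 -1; 0 0.0003 .001 0 0 0 -1; 0 0.0003 .001 0 0 0 -.6; 0 0.0003 .001 0 0 0 -.4; 0 0.0003 .001 0 0 0 -.2; 0 0.0003 .001 0 0 0 -.2; 0 0.0003 .001 0 0 0 -.2"

```text
clock: 10.1
tool_pos: [0.5786, 0.0114, 0.1123]
orientation: [180.0, 0.0, 175.9]
force: [-0.4, 0.1, -0.2]
opening: 0.0345
```

```bash
python3 go.py .578 .0115 .22 176
```

```text
shift [ 5.000e-04  1.000e-04 -1.077e-01] turn [ 0.02  0.01 -0.09] | pos [0.5786 0.0114 0.1123] [1.7998e+02 1.0000e-02 1.7591e+02] F [-0.42  0.07 -0.21] t 10.1 op 0.0345 q [  20.5   17.3  -20.3   -0.   -52.4 -114.5]
```

>>> jog_arm --targets "0 0 -.015 0 0 0 -.2; 0 0 -.04 0 0 0 -.2; 0 0 -.075 0 0 0 -.2; 0 0 -.108 0 0 0 -.2; 0 0 -.108 0 0 0 -.2; .02 -.02 -.108 0 0 3 -1; .045 -.045 -.108 0 0 8 -1; .07 -.075 -.108 0 0 14 -1"

```text
clock: 11.1
tool_pos: [0.5024, -0.059, 0.2203]
orientation: [180.0, -0.0, 161.8]
force: [-1.1, -1.0, 0.6]
opening: 0.0108
```

```bash
python3 go.py .459 -.118 .22 147; python3 go.py .459 -.118 .1 147;python3 look.py r1 .55 -.05 .08 80
python3 - <<'E'
from h import *
import pickle
T,S=pickle.load(open('s_r1.pkl','rb'))
for n,s in(('top',T),('scene',S)):
    X,u,v=cloud(s);hsv=cv2.cvtColor(s['img'],cv2.COLOR_RGB2HSV).astype(int)
    vv,uu=np.mgrid[:420,:560]
    c=proj(s,np.array([.508,-.112,.07]))
    m=((hsv[...,0]<8)|(hsv[...,0]>172))&(hsv[...,1]>130)&(abs(uu-c[0])<35)&(abs(vv-c[1])<30)
    cs,_=cv2.findContours(m.astype(np.uint8),0,2);k=max(cs,key=cv2.contourArea)
    b=cv2.boxPoints(cv2.minAreaRect(k));print(n,m.sum(),b.round(1).tolist(),[onz(s,p,.071)[:2].round(4).tolist() for p in b])
    A=X[m[v,u]];A=A[A[:,2]>.064];print(np.median(A,0),np.polyfit(A[:,1],A[:,0],1))
    for r in models.spot_point('handle_press',s)[:2]: print(r['conf'],onz(s,r['uv'],.059))
    for r in models.spot_point('pivot',s)[:2]: print('pivot',r['conf'],onz(s,r['uv'],.059))
    for r in models.spot_point('clip_stud',s)[:2]: print('stud',r['conf'],r['uv'],onz(s,r['uv'],.057))
E
```

```text
shift [ 0.0227 -0.0696  0.0003] turn [ 1.000e-02 -1.000e-02  1.477e+01] | pos [ 0.5024 -0.059   0.2203] [ 1.7999e+02 -1.0000e-02  1.6177e+02] F [-1.1  -1.02  0.58] t 11.1 op 0.0108 q [  15.6    4.8  -20.8   -0.   -64.5 -123.8]
shift [ 0.0227 -0.0696  0.1203] turn [ 1.000e-02 -1.000e-02  1.477e+01] | pos [ 0.5024 -0.059   0.2203] [ 1.7999e+02 -1.0000e-02  1.6177e+02] F [-1.1  -1.02  0.58] t 11.1 op 0.0108 q [  15.6    4.8  -20.8   -0.   -64.5 -123.8]
crop 280 147
crop 175 161
top 76 [[346.0, 227.0], [349.1000061035156, 222.60000610351562], [362.5, 231.89999389648438], [359.3999938964844, 236.3000030517578]] [[0.4893, -0.1197], [0.5017, -0.1281], [0.4773, -0.164], [0.465, -0.1555]]
[ 0.4793319  -0.1438012   0.07122029] [-0.02474399  0.47601149]
0.63 [ 0.48153529 -0.14190492  0.059     ]
0.2 [0.54700263 0.39823808 0.059     ]
scene 397 [[166.0, 215.0], [168.60000610351562, 205.89999389648438], [212.1999969482422, 218.3000030517578], [209.60000610351562, 227.5]] [[0.5096, -0.161], [0.4716, -0.1573], [0.5385, -0.0576], [0.5732, -0.0638]]
[ 0.51013386 -0.10796018  0.0677001 ] [0.65146581 0.57981904]
0.73 [ 0.48555192 -0.1288378   0.059     ]
pivot 0.69 [ 0.57701284 -0.04843179  0.059     ]
stud 0.6 [243.5, 222.4] [0.54407742 0.01085123 0.057     ]
```

View pics/r1.png

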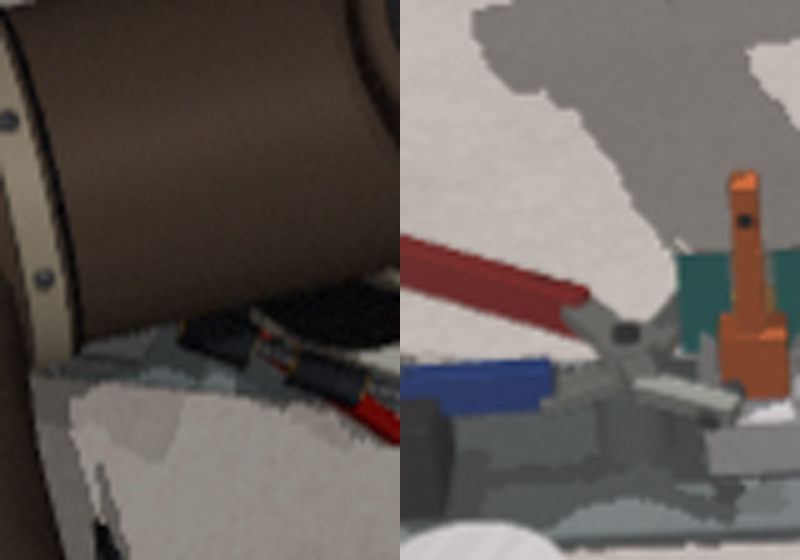

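>>> jog_arm --targets ".006 -.018 0 0 0 4 -1; .012 -.036 0 0 0 8 -1; .018 -.054 0 0 0 12 -1; .0262 -.0675 .01 0 0 14.8 -1; .0262 -.0675 .05 0 0 14.8 -1; .0262 -.0675 .09 0 0 14.8 -1; .0262 -.0675 .12 0 0 14.8 -1; .0262 -.0675 .12 0 0 14.8 -1"

```text
clock: 12.5
tool_pos: [0.456, -0.1142, 0.0978]
orientation: [-179.8, -0.3, 147.2]
force: [0.4, -0.1, 0.2]
opening: 0.0001
```

```bash
python3 go.py .4555 -.1155 .046 147; python3 look.py r2 .5 -.08 .08 80
```

```text
shift [-0.0005 -0.0012  0.0518] turn [-0.19 -0.26  0.16] | pos [ 0.456  -0.1142  0.0978] [-179.81   -0.26  147.16] F [ 0.36 -0.11  0.24] t 12.5 op 0.0001 q [ 1.000e+01  8.900e+00 -3.420e+01 -1.000e-01 -4.710e+01 -1.328e+02]
crop 291 166
crop 161 150
```

View pics/r2.png

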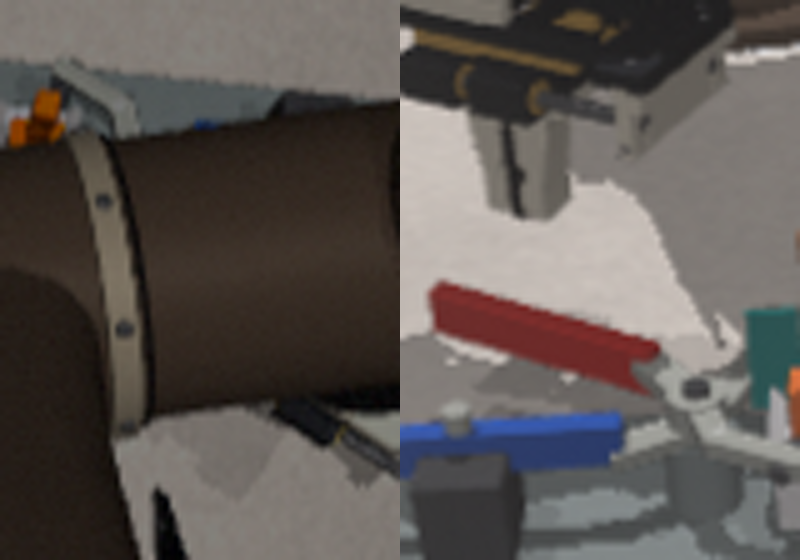

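>>> jog_arm --targets "0 -.001 .015 -.2 -.3 0 -1; 0 -.001 .03 -.2 -.3 0 -1; 0 -.001 .042 -.2 -.3 0 -1; 0 -.001 .05 -.2 -.3 0 -1; 0 -.001 .05 -.2 -.3 0 -1; 0 -.001 .05 -.2 -.3 0 -1; 0 -.001 .05 -.2 -.3 0 -1; 0 -.001 .05 -.2 -.3 0 -1"

```text
clock: 13.6
tool_pos: [0.458, -0.1149, 0.0508]
orientation: [179.8, 0.3, 147.2]
force: [-0.1, -0.4, 0.2]
opening: 0.0003
```

```bash
python3 go.py .4555 -.1155 .048 147; python3 look.py r3 .5 -.08 .08 80
```

```text
shift [ 0.0018 -0.0019  0.0027] turn [0.2  0.31 0.2 ] | pos [ 0.458  -0.1149  0.0508] [179.8    0.31 147.2 ] F [-0.08 -0.35  0.24] t 13.6 op 0.0003 q [ 9.900e+00  1.280e+01 -3.760e+01  1.000e-01 -3.930e+01 -1.328e+02]
crop 291 166
crop 161 150
```

View pics/r3.png

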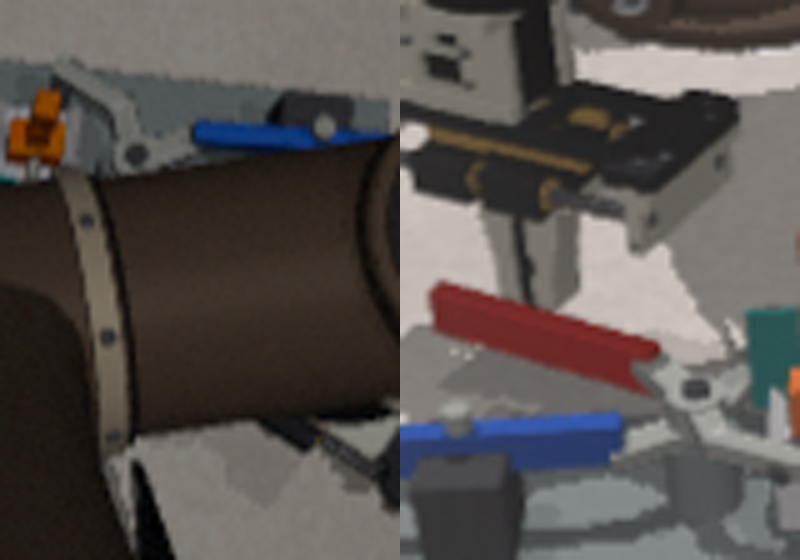

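```bash
cat > tr.py <<'E'
import sys
from h import *
H=np.array([.572,-.0425]);P=np.array([.482,-.1335]);n=np.array([.83,-.56]);C0=P-n*.0095
o=telemetry.get_obs();p=o['tool_pos'];R=Ro.from_euler('xyz',o['orientation'],degrees=True)
F=o['force'];r=p[:2]-H
a0=np.arctan2(*(C0-H)[::-1]);a=np.arctan2(*r[::-1]);th=(a-a0+np.pi)%(2*np.pi)-np.pi
tang=np.array([-r[1],r[0]])/np.linalg.norm(r)
print('pos',p.round(4),o['orientation'].round(1),'theta~',th.round(3),'r',np.linalg.norm(r).round(4),np.linalg.norm(C0-H).round(4),'F',F.round(2),'Ftang',(F[:2]@tang).round(2),'t',o['clock'])
for t in map(float,sys.argv[1:]):
    c,s=np.cos(t),np.sin(t);q=H+np.array([[c,-s],[s,c]])@(C0-H)
    Rt=Ro.from_euler('xyz',[180,0,147+np.degrees(t)],degrees=True)
    d=R.inv().apply(np.array([*q,.048])-p);w=(R.inv()*Rt).as_rotvec(degrees=True)
    print(t,d.round(4),w.round(2))
E
python3 tr.py -.08 -.04 0 .04 .08
```

```text
pos [ 0.4579 -0.1149  0.0506] [179.8   0.3 147.2] theta~ -0.153 r 0.1352 0.1301 F [-0.3  -0.01 -0.24] Ftang -0.15 t 13.7
-0.08 [-0.0109  0.0009  0.0027] [0.21 0.29 4.78]
-0.04 [-0.0158 -0.0008  0.0027] [0.2  0.3  2.49]
0.0 [-0.0208 -0.0024  0.0027] [0.2  0.3  0.19]
0.04 [-0.0258 -0.0037  0.0028] [ 0.19  0.3  -2.1 ]
0.08 [-0.0309 -0.0048  0.0028] [ 0.19  0.31 -4.39]
```

>>> jog_arm --targets "-.005 0 .0025 .2 .3 .2 -1; -.011 0 .0027 .2 .3 .2 -1; -.016 -.0008 .0027 .2 .3 .2 -1; -.018 -.0016 .0027 .2 .3 .2 -1; -.0208 -.0024 .0027 .2 .3 .2 -1; -.023 -.003 .0027 .2 .3 -1 -1; -.0258 -.0037 .0028 .2 .3 -2.1 -1; -.0258 -.0037 .0028 .2 .3 -2.1 -1"

```text
clock: 14.7
tool_pos: [0.4775, -0.1322, 0.0479]
orientation: [-180.0, -0.0, 149.3]
force: [-0.4, -0.1, 0.6]
opening: 0.0004
```

```bash
python3 tr.py .06 .09 .12 .15 .18; python3 look.py r4 .5 -.08 .08 80
```

```text
pos [ 0.4775 -0.1322  0.0479] [-180.    -0.   149.3] theta~ 0.04 r 0.1303 0.1301 F [-0.39 -0.09  0.59] Ftang -0.2 t 14.7
0.06 [-0.0026 -0.0005 -0.0001] [-0.02 -0.01 -1.12]
0.09 [-0.0063 -0.0014 -0.0001] [-0.02 -0.01 -2.84]
0.12 [-0.0102 -0.0023 -0.0001] [-0.02 -0.01 -4.56]
0.15 [-0.014  -0.003  -0.0001] [-0.02 -0.01 -6.28]
0.18 [-0.0179 -0.0035 -0.0001] [-0.02 -0.01 -8.  ]
crop 291 166
crop 161 150
```

View pics/r4.png

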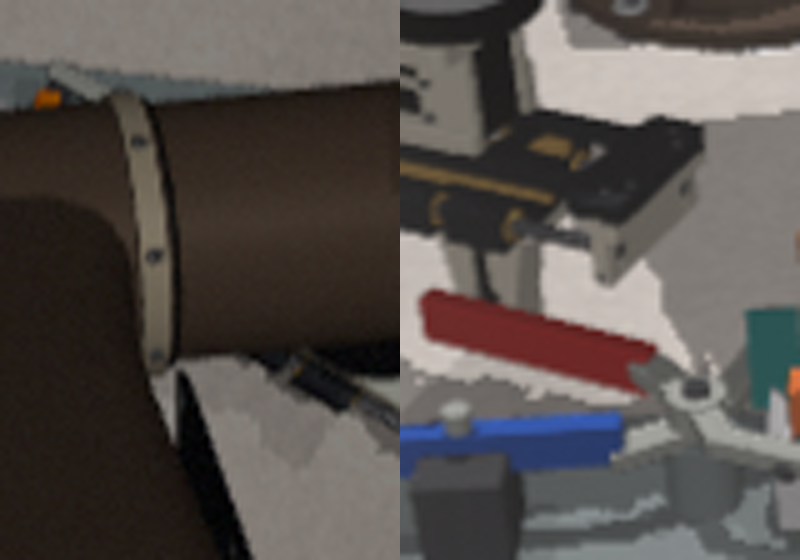

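>>> jog_arm --targets "-.0026 -.0005 0 0 0 -1.1 -1; -.005 -.001 0 0 0 -2.2 -1; -.0076 -.0017 0 0 0 -3.4 -1; -.0102 -.0023 0 0 0 -4.6 -1; -.0127 -.0027 0 0 0 -5.7 -1; -.0153 -.0032 0 0 0 -6.8 -1; -.0179 -.0035 0 0 0 -8 -1; -.0179 -.0035 0 0 0 -8 -1"

```text
clock: 15.8
tool_pos: [0.4911, -0.1443, 0.0479]
orientation: [-180.0, -0.0, 157.3]
force: [-2.9, -0.1, 1.0]
opening: 0.0005
```

```bash
python3 tr.py .2 .22 .24 .26 .28
```

```text
pos [ 0.4911 -0.1443  0.0479] [-180.    -0.   157.3] theta~ 0.18 r 0.1301 0.1301 F [-2.94 -0.07  1.03] Ftang -2.26 t 15.8
0.2 [-0.0025 -0.0007 -0.0001] [-0.02 -0.02 -1.16]
0.22 [-0.005  -0.0013 -0.0001] [-0.02 -0.02 -2.31]
0.24 [-0.0075 -0.0019 -0.0001] [-0.02 -0.02 -3.46]
0.26 [-0.0101 -0.0024 -0.0001] [-0.02 -0.02 -4.6 ]
0.28 [-0.0126 -0.0029 -0.0001] [-0.02 -0.02 -5.75]
```

>>> jog_arm --targets "-.0013 -.0004 0 0 0 -.6 -1; -.0025 -.0007 0 0 0 -1.2 -1; -.0038 -.001 0 0 0 -1.8 -1; -.005 -.0013 0 0 0 -2.3 -1; -.0063 -.0016 0 0 0 -2.9 -1; -.0075 -.0019 0 0 0 -3.5 -1; -.0088 -.0022 0 0 0 -4 -1; -.0101 -.0024 0 0 0 -4.6 -1"

```text
clock: 16.8
tool_pos: [0.4995, -0.1505, 0.0479]
orientation: [-180.0, -0.0, 161.9]
force: [-2.0, -0.1, 1.3]
opening: -0.0001
```

```bash
python3 tr.py .28 .3 .32;python3 look.py r5 .55 -.03 .08 80
```

```text
pos [ 0.4995 -0.1505  0.0479] [-180.    -0.   161.9] theta~ 0.261 r 0.13 0.1301 F [-2.01 -0.14  1.34] Ftang -1.59 t 16.8
0.28 [-0.0024 -0.0007 -0.0001] [-0.02 -0.02 -1.11]
0.3 [-0.0049 -0.0013 -0.0001] [-0.02 -0.02 -2.25]
0.32 [-0.0075 -0.0019 -0.0001] [-0.02 -0.02 -3.4 ]
crop 273 147
crop 184 160
```

View pics/r5.png

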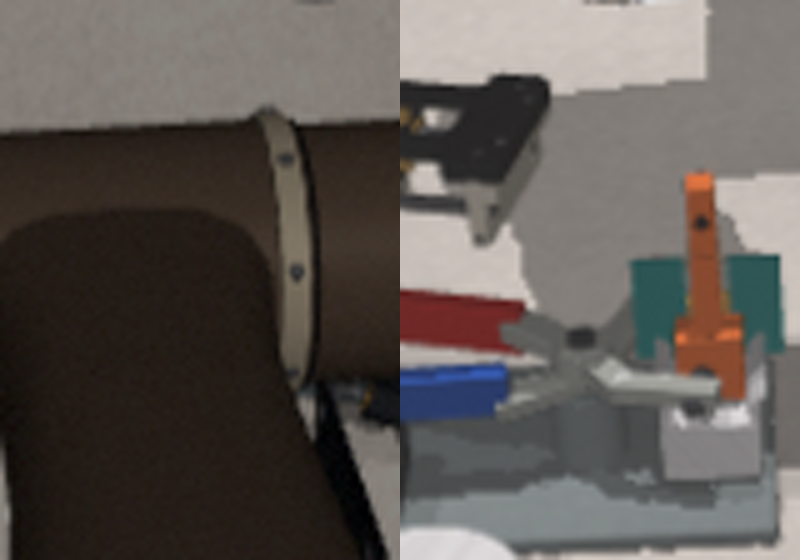

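>>> jog_arm --targets "-.0006 -.0002 0 0 0 -.3 -1; -.0012 -.0003 0 0 0 -.6 -1; -.0018 -.0005 0 0 0 -.9 -1; -.0025 -.0007 0 0 0 -1.1 -1; -.0031 -.0009 0 0 0 -1.4 -1; -.0037 -.001 0 0 0 -1.7 -1; -.0043 -.0012 0 0 0 -2 -1; -.0049 -.0013 0 0 0 -2.25 -1"

```text
clock: 17.9
tool_pos: [0.5039, -0.1533, 0.0479]
orientation: [-180.0, -0.0, 164.2]
force: [-3.4, 0.1, 0.8]
opening: 0.0001
```

```bash
python3 tr.py .32
```

```text
pos [ 0.5039 -0.1533  0.0479] [-180.    -0.   164.2] theta~ 0.301 r 0.13 0.1301 F [-3.44  0.1   0.83] Ftang -2.99 t 17.9
0.32 [-0.0024 -0.0007 -0.0001] [-0.02 -0.01 -1.15]
```

>>> jog_arm --targets "-.0003 -.0001 0 0 0 -.15 -1; -.0006 -.0002 0 0 0 -.3 -1; -.0009 -.0003 0 0 0 -.45 -1; -.0012 -.0003 0 0 0 -.6 -1; -.0015 -.0004 0 0 0 -.75 -1; -.0018 -.0005 0 0 0 -.9 -1; -.0022 -.0006 0 0 0 -1 -1; -.0025 -.0007 0 0 0 -1.15 -1"

```text
clock: 18.9
tool_pos: [0.5061, -0.1546, 0.0479]
orientation: [-180.0, -0.0, 165.3]
force: [-1.8, 1.7, 1.5]
opening: 0.0002
```

```bash
python3 tr.py .34
```

```text
pos [ 0.5061 -0.1546  0.0479] [-180.    -0.   165.3] theta~ 0.321 r 0.13 0.1301 F [-1.83  1.65  1.49] Ftang -2.41 t 18.9
0.34 [-0.0024 -0.0007 -0.0001] [-0.02 -0.01 -1.14]
```

>>> jog_arm --targets "-.0003 -.0001 0 0 0 -.15 -1; -.0006 -.0002 0 0 0 -.3 -1; -.0009 -.0003 0 0 0 -.45 -1; -.0012 -.0003 0 0 0 -.6 -1; -.0015 -.0004 0 0 0 -.75 -1; -.0018 -.0005 0 0 0 -.9 -1; -.0022 -.0006 0 0 0 -1 -1; -.0025 -.0007 0 0 0 -1.15 -1"

```text
clock: 19.9
tool_pos: [0.5085, -0.1559, 0.0479]
orientation: [-180.0, -0.0, 166.5]
force: [-1.3, 1.3, 1.2]
opening: 0.0005
```

```bash
python3 tr.py .36
```

```text
pos [ 0.5085 -0.1559  0.0479] [-180.    -0.   166.5] theta~ 0.341 r 0.13 0.1301 F [-1.32  1.26  1.16] Ftang -1.77 t 19.9
0.36 [-0.0023 -0.0007 -0.0001] [-0.01 -0.01 -1.12]
```

```bash
cat > m.py <<'E'
from h import *
import sys
S=snapshot('scene');X,u,v=cloud(S);hsv=cv2.cvtColor(S['img'],cv2.COLOR_RGB2HSV)[v,u].astype(int)
o=(hsv[:,0]>=4)&(hsv[:,0]<=16)&(hsv[:,1]>90)&(abs(X[:,1]-.012)<.03)&(abs(X[:,0]-.57)<.05)
t=X[o&(X[:,2]>.085)&(X[:,2]<.145)];b=X[o&(X[:,2]<.07)&(X[:,2]>.045)]
f=np.polyfit(t[:,2],t[:,0],1)
print('tab x',np.median(t[:,0]).round(4),'y',np.median(t[:,1]).round(4),'tilt',f[0].round(3),'blk x',np.median(b[:,0]).round(4),len(t),len(b), 'stud x in socket ~',(np.median(t[:,0])-.007-.026-.5497).round(4))
if len(sys.argv)>1: cv2.imwrite('pics/'+sys.argv[1],cv2.resize(S['img'][160:270,170:310,::-1],None,fx=5,fy=5,interpolation=cv2.INTER_CUBIC))
E
python3 m.py c1.png
```

```text
tab x 0.5778 y 0.0139 tilt -0.034 blk x 0.5808 135 110 stud x in socket ~ -0.0049
```

>>> jog_arm --targets "-.0003 -.0001 0 0 0 -.15 -1; -.0006 -.0002 0 0 0 -.3 -1; -.0009 -.0003 0 0 0 -.45 -1; -.0012 -.0003 0 0 0 -.6 -1; -.0015 -.0004 0 0 0 -.75 -1; -.0018 -.0005 0 0 0 -.9 -1; -.0022 -.0006 0 0 0 -1 -1; -.0025 -.0007 0 0 0 -1.15 -1"

```text
clock: 20.95
tool_pos: [0.5108, -0.1572, 0.0479]
orientation: [-180.0, -0.0, 167.7]
force: [-2.8, 2.5, 1.2]
opening: 0.0008
```

```bash
python3 tr.py .38; python3 m.py
```

```text
pos [ 0.5108 -0.1572  0.0479] [-180.    -0.   167.7] theta~ 0.361 r 0.13 0.1301 F [-2.81  2.47  1.24] Ftang -3.65 t 20.95
0.38 [-0.0023 -0.0007 -0.0001] [-0.01 -0.01 -1.1 ]
tab x 0.5764 y 0.014 tilt -0.038 blk x 0.5799 129 106 stud x in socket ~ -0.0063
```

>>> jog_arm --targets "-.0003 -.0001 0 0 0 -.15 -1; -.0006 -.0002 0 0 0 -.3 -1; -.0009 -.0003 0 0 0 -.45 -1; -.0012 -.0003 0 0 0 -.6 -1; -.0015 -.0004 0 0 0 -.75 -1; -.0018 -.0005 0 0 0 -.9 -1; -.0022 -.0006 0 0 0 -1 -1; -.0025 -.0007 0 0 0 -1.15 -1"

```text
clock: 22.0
tool_pos: [0.5131, -0.1584, 0.0479]
orientation: [-180.0, -0.0, 168.8]
force: [-2.1, 2.6, 2.5]
opening: 0.0003
```

```bash
python3 tr.py .40; python3 m.py c2.png
```

```text
pos [ 0.5131 -0.1584  0.0479] [-180.    -0.   168.8] theta~ 0.381 r 0.13 0.1301 F [-2.09  2.56  2.46] Ftang -3.02 t 22.0
0.4 [-0.0023 -0.0007 -0.0001] [-0.01 -0.02 -1.08]
tab x 0.5756 y 0.0138 tilt -0.055 blk x 0.5787 134 106 stud x in socket ~ -0.0071
```

View pics/c2.png

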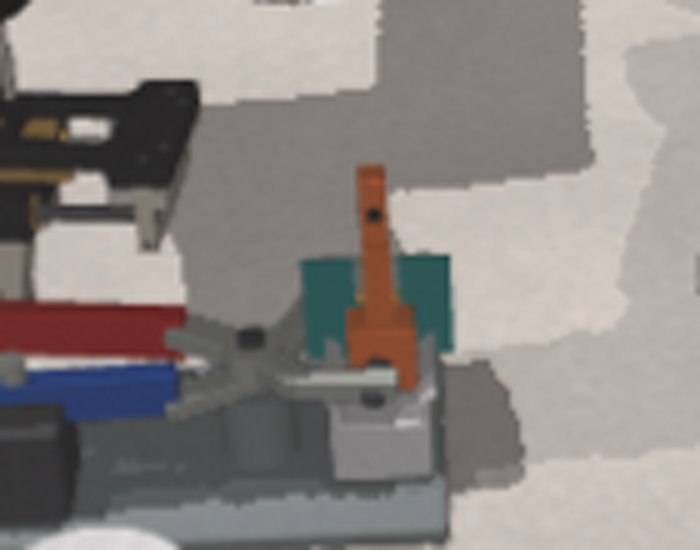

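>>> jog_arm --targets "-.0006 -.0002 0 0 0 -.3 -1; -.0012 -.0003 0 0 0 -.6 -1; -.0018 -.0005 0 0 0 -.9 -1; -.0024 -.0007 0 0 0 -1.1 -1; -.003 -.0008 0 0 0 -1.4 -1; -.0036 -.001 0 0 0 -1.7 -1; -.0042 -.0012 0 0 0 -2 -1; -.0048 -.0013 0 0 0 -2.2 -1"

```text
clock: 23.05
tool_pos: [0.5164, -0.1604, 0.0476]
orientation: [-180.0, -0.1, 171.0]
force: [-6.7, 5.5, 5.0]
opening: 0.0001
```

```bash
python3 tr.py .44; python3 m.py
```

```text
pos [ 0.5164 -0.1604  0.0476] [-1.80e+02 -1.00e-01  1.71e+02] theta~ 0.411 r 0.1304 0.1301 F [-6.7   5.49  5.03] Ftang -8.4 t 23.05
0.44 [-0.0037 -0.0007 -0.0004] [-0.01 -0.13 -1.17]
tab x 0.575 y 0.014 tilt -0.024 blk x 0.5777 126 112 stud x in socket ~ -0.0077
```

>>> jog_arm --targets "-.0003 -.0001 0 0 0 -.15 -1; -.0006 -.0002 0 0 0 -.3 -1; -.0009 -.0003 0 0 0 -.45 -1; -.0012 -.0003 0 0 0 -.6 -1; -.0015 -.0004 0 0 0 -.75 -1; -.0018 -.0005 0 0 0 -.9 -1; -.0022 -.0006 0 0 0 -1 -1; -.0025 -.0007 0 0 0 -1.15 -1"

```text
clock: 24.1
tool_pos: [0.5172, -0.1613, 0.0473]
orientation: [-180.0, -0.3, 172.2]
force: [-6.2, 5.1, 5.5]
opening: 0.0003
```

```bash
python3 tr.py .46; python3 m.py
```

```text
pos [ 0.5172 -0.1613  0.0473] [-180.    -0.3  172.2] theta~ 0.42 r 0.1308 0.1301 F [-6.25  5.12  5.55] Ftang -7.82 t 24.1
0.46 [-0.0052 -0.0007 -0.0007] [-0.   -0.29 -1.17]
tab x 0.5747 y 0.0139 tilt -0.055 blk x 0.5776 134 105 stud x in socket ~ -0.008
```

>>> jog_arm --targets "-.0003 -.0001 0 0 0 -.15 -1; -.0006 -.0002 0 0 0 -.3 -1; -.0009 -.0003 0 0 0 -.45 -1; -.0012 -.0003 0 0 0 -.6 -1; -.0015 -.0004 0 0 0 -.75 -1; -.0018 -.0005 0 0 0 -.9 -1; -.0022 -.0006 0 0 0 -1 -1; -.0025 -.0007 0 0 0 -1.15 -1"

```text
clock: 25.15
tool_pos: [0.5178, -0.1622, 0.047]
orientation: [180.0, -0.5, 173.3]
force: [-7.9, 5.1, 5.9]
opening: 0.0005
```

```bash
python3 tr.py .48; python3 m.py
```

```text
pos [ 0.5178 -0.1622  0.047 ] [180.   -0.5 173.3] theta~ 0.427 r 0.1314 0.1301 F [-7.91  5.07  5.89] Ftang -9.29 t 25.15
0.48 [-0.007  -0.0007 -0.001 ] [ 0.01 -0.47 -1.17]
tab x 0.5741 y 0.0141 tilt -0.011 blk x 0.577 124 105 stud x in socket ~ -0.0086
```

```bash
python3 tr.py .45 .46 .47
```

```text
pos [ 0.5179 -0.1622  0.047 ] [180.   -0.5 173.3] theta~ 0.427 r 0.1313 0.1301 F [-7.65  5.11  5.27] Ftang -9.07 t 25.2
0.45 [-0.0032  0.0003 -0.001 ] [-0.   -0.47  0.56]
0.46 [-0.0045 -0.     -0.001 ] [ 0.   -0.47 -0.02]
0.47 [-0.0057 -0.0004 -0.001 ] [ 0.   -0.47 -0.59]
```

>>> jog_arm --targets "-.0015 0 -.001 0 -.5 .6 -1; -.0025 0 -.001 0 -.5 .6 -1; -.003 0 -.001 0 -.5 .6 -1; -.0033 .0002 -.001 0 -.5 .5 -1; -.0036 .0002 -.001 0 -.5 .4 -1; -.0039 .0001 -.001 0 -.5 .3 -1; -.0042 0 -.001 0 -.5 .1 -1; -.0045 0 -.001 0 -.5 0 -1"

```text
clock: 26.2
tool_pos: [0.5194, -0.1627, 0.0471]
orientation: [-180.0, -0.3, 173.3]
force: [-8.9, 4.1, 4.0]
opening: 0.0005
```

```bash
python3 tr.py .45 .46 .47 .48; python3 m.py
```

```text
pos [ 0.5194 -0.1627  0.0471] [-180.    -0.3  173.3] theta~ 0.439 r 0.1312 0.1301 F [-8.91  4.11  3.95] Ftang -9.81 t 26.2
0.45 [-0.0016  0.0006 -0.001 ] [-0.01 -0.27  0.51]
0.46 [-0.0029  0.0003 -0.001 ] [-0.01 -0.27 -0.06]
0.47 [-0.0041 -0.0001 -0.001 ] [-0.   -0.27 -0.63]
0.48 [-0.0054 -0.0004 -0.001 ] [-0.   -0.27 -1.21]
tab x 0.5735 y 0.0142 tilt -0.047 blk x 0.5759 130 106 stud x in socket ~ -0.0092
```

>>> jog_arm --targets "-.0025 0 -.001 0 -.3 0 -1; -.003 0 -.001 0 -.3 0 -1; -.0034 0 -.001 0 -.3 -.1 -1; -.0037 0 -.001 0 -.3 -.2 -1; -.004 0 -.001 0 -.3 -.3 -1; -.0043 0 -.001 0 -.3 -.4 -1; -.0046 -.0001 -.001 0 -.3 -.5 -1; -.0048 -.0002 -.001 0 -.3 -.6 -1"

```text
clock: 27.25
tool_pos: [0.5211, -0.1633, 0.0471]
orientation: [-180.0, -0.3, 173.8]
force: [-9.8, 5.0, 4.1]
opening: 0.0004
```

```bash
python3 tr.py .45 .46 .47 .48 .5; python3 m.py
```

```text
pos [ 0.5211 -0.1633  0.0471] [-180.    -0.3  173.8] theta~ 0.453 r 0.1311 0.1301 F [-9.83  4.97  4.08] Ftang -10.98 t 27.25
0.45 [ 0.0001  0.0011 -0.0009] [-0.01 -0.29  1.07]
0.46 [-0.0012  0.0007 -0.0009] [-0.01 -0.29  0.49]
0.47 [-0.0024  0.0003 -0.0009] [-0.   -0.29 -0.08]
0.48 [-0.0037 -0.     -0.0009] [-0.   -0.29 -0.65]
0.5 [-0.0062 -0.0007 -0.0009] [ 0.   -0.29 -1.8 ]
tab x 0.5731 y 0.0142 tilt -0.048 blk x 0.5758 129 102 stud x in socket ~ -0.0096
```

>>> jog_arm --targets "-.0032 0 -.001 0 -.3 0 -1; -.0036 0 -.001 0 -.3 0 -1; -.004 0 -.001 0 -.3 -.1 -1; -.0043 0 -.001 0 -.3 -.2 -1; -.0046 0 -.001 0 -.3 -.3 -1; -.0048 0 -.001 0 -.3 -.4 -1; -.005 -.0001 -.001 0 -.3 -.5 -1; -.0052 -.0002 -.001 0 -.3 -.6 -1"

```text
clock: 28.3
tool_pos: [0.5232, -0.164, 0.0471]
orientation: [-180.0, -0.3, 174.4]
force: [-9.4, 3.3, 4.0]
opening: 0.0
```

```bash
python3 tr.py .45 .46 .47 .48 .5; python3 m.py
```

```text
pos [ 0.5232 -0.164   0.0471] [-180.    -0.3  174.4] theta~ 0.47 r 0.131 0.1301 F [-9.37  3.29  3.97] Ftang -9.92 t 28.3
0.45 [ 0.0023  0.0016 -0.0009] [-0.01 -0.3   1.62]
0.46 [ 0.001   0.0012 -0.0009] [-0.01 -0.3   1.05]
0.47 [-0.0002  0.0008 -0.0009] [-0.01 -0.3   0.48]
0.48 [-0.0015  0.0005 -0.0009] [-0.01 -0.3  -0.09]
0.5 [-0.004  -0.0002 -0.0009] [-0.   -0.3  -1.24]
tab x 0.5722 y 0.0142 tilt -0.03 blk x 0.575 126 102 stud x in socket ~ -0.0105
```

>>> jog_arm --targets "-.003 0 -.001 0 -.3 0 -1; -.0034 0 -.001 0 -.3 0 -1; -.0038 0 -.001 0 -.3 -.1 -1; -.0042 0 -.001 0 -.3 -.2 -1; -.0045 0 -.001 0 -.3 -.3 -1; -.0048 0 -.001 0 -.3 -.4 -1; -.005 -.0001 -.001 0 -.3 -.5 -1; -.0052 -.0002 -.001 0 -.3 -.6 -1"

```text
clock: 29.35
tool_pos: [0.5259, -0.1649, 0.0471]
orientation: [-180.0, -0.3, 175.0]
force: [-7.2, 2.0, 1.2]
opening: 0.0003
```

```bash
python3 tr.py .48 .5 .52; python3 m.py
```

```text
pos [ 0.5259 -0.1649  0.0471] [-180.    -0.3  175. ] theta~ 0.492 r 0.1308 0.1301 F [-7.22  1.95  1.23] Ftang -7.45 t 29.35
0.48 [ 0.0013  0.0011 -0.0009] [-0.02 -0.26  0.48]
0.5 [-0.0012  0.0004 -0.0009] [-0.01 -0.26 -0.67]
0.52 [-0.0037 -0.0003 -0.0009] [-0.01 -0.26 -1.82]
tab x 0.5705 y 0.0143 tilt -0.018 blk x 0.5734 126 105 stud x in socket ~ -0.0122
```

>>> jog_arm --targets "-.002 0 -.001 0 -.3 0 -1; -.0022 0 -.001 0 -.3 0 -1; -.0024 0 -.001 0 -.3 -.1 -1; -.0026 0 -.001 0 -.3 -.2 -1; -.0028 0 -.001 0 -.3 -.3 -1; -.003 0 -.001 0 -.3 -.4 -1; -.0032 -.0001 -.001 0 -.3 -.5 -1; -.0034 -.0002 -.001 0 -.3 -.6 -1"

```text
clock: 30.4
tool_pos: [0.5273, -0.1654, 0.0471]
orientation: [-180.0, -0.2, 175.6]
force: [-6.3, 2.9, 0.7]
opening: 0.0004
```

```bash
python3 tr.py .5 .52 .54; python3 m.py c3.png
```

```text
pos [ 0.5273 -0.1654  0.0471] [-180.    -0.2  175.6] theta~ 0.503 r 0.1308 0.1301 F [-6.25  2.88  0.69] Ftang -6.86 t 30.4
0.5 [ 0.0002  0.0008 -0.0009] [-0.01 -0.18 -0.09]
0.52 [-0.0024  0.0001 -0.0009] [-0.01 -0.18 -1.24]
0.54 [-0.0049 -0.0005 -0.0009] [-0.01 -0.18 -2.38]
tab x 0.5698 y 0.0145 tilt -0.019 blk x 0.5728 128 96 stud x in socket ~ -0.0129
```

>>> jog_arm --targets "-.002 0 -.001 0 -.2 0 -1; -.0022 0 -.001 0 -.2 -.1 -1; -.0024 0 -.001 0 -.2 -.2 -1; -.0026 0 -.001 0 -.2 -.4 -1; -.0028 0 -.001 0 -.2 -.6 -1; -.003 0 -.001 0 -.2 -.8 -1; -.0032 -.0001 -.001 0 -.2 -.9 -1; -.0036 -.0002 -.001 0 -.2 -1 -1"

```text
clock: 31.45
tool_pos: [0.5298, -0.1661, 0.0474]
orientation: [-180.0, -0.1, 176.5]
force: [-4.8, -0.7, -3.2]
opening: 0.0007
```

```bash
python3 tr.py .5 .52 .54; python3 m.py c4.png
```

```text
pos [ 0.5298 -0.1661  0.0474] [-1.800e+02 -1.000e-01  1.765e+02] theta~ 0.522 r 0.1306 0.1301 F [-4.75 -0.69 -3.16] Ftang -4.28 t 31.45
0.5 [ 0.0027  0.0013 -0.0006] [-0.02 -0.11  0.9 ]
0.52 [ 0.0002  0.0006 -0.0006] [-0.02 -0.11 -0.24]
0.54 [-0.0023 -0.0001 -0.0006] [-0.02 -0.11 -1.39]
tab x 0.5687 y 0.0147 tilt -0.01 blk x 0.5714 127 97 stud x in socket ~ -0.014
```

View pics/c4.png

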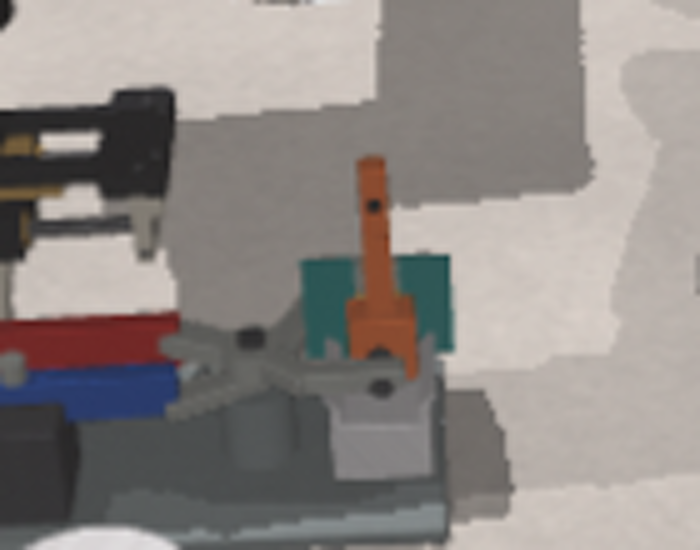

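>>> jog_arm --targets "-.0012 0 -.0006 0 -.1 0 -1; -.0014 0 -.0006 0 -.1 -.1 -1; -.0016 0 -.0006 0 -.1 -.2 -1; -.0018 0 -.0006 0 -.1 -.4 -1; -.002 0 -.0006 0 -.1 -.6 -1; -.0022 0 -.0006 0 -.1 -.8 -1; -.0025 -.0001 -.0006 0 -.1 -.9 -1; -.0028 -.0001 -.0006 0 -.1 -1 -1"

```text
clock: 32.5
tool_pos: [0.5328, -0.1667, 0.0483]
orientation: [-180.0, 0.0, 177.6]
force: [-3.7, -3.2, -0.6]
opening: 0.0005
```

```bash
python3 tr.py .54 .56; python3 m.py
```

```text
pos [ 0.5328 -0.1667  0.0483] [-180.     0.   177.6] theta~ 0.546 r 0.1302 0.1301 F [-3.66 -3.2  -0.57] Ftang -2.53 t 32.5
0.54 [0.0007 0.0003 0.0003] [-0.04  0.02 -0.36]
0.56 [-0.0018 -0.0004  0.0003] [-0.04  0.02 -1.51]
tab x 0.5668 y 0.0144 tilt -0.021 blk x 0.5697 133 99 stud x in socket ~ -0.0159
```

>>> jog_arm --targets "-.0003 0 0 0 0 -.1 -1; -.0006 0 0 0 0 -.2 -1; -.0009 0 0 0 0 -.4 -1; -.0012 0 0 0 0 -.5 -1; -.0015 0 0 0 0 -.6 -1; -.0018 0 0 0 0 -.7 -1; -.002 -.0001 0 0 0 -.8 -1; -.0022 -.0001 0 0 0 -1 -1"

```text
clock: 33.55
tool_pos: [0.5339, -0.1671, 0.0483]
orientation: [-179.9, -0.1, 178.6]
force: [-7.6, -2.5, 1.8]
opening: 0.0004
```

```bash
python3 tr.py .56 .58; python3 m.py
```

```text
pos [ 0.5339 -0.1671  0.0483] [-1.799e+02 -1.000e-01  1.786e+02] theta~ 0.555 r 0.1303 0.1301 F [-7.64 -2.54  1.81] Ftang -6.56 t 33.55
0.56 [-0.0006  0.      0.0003] [-0.05 -0.09 -0.5 ]
0.58 [-0.0032 -0.0007  0.0003] [-0.05 -0.09 -1.65]
tab x 0.5669 y 0.0138 tilt -0.028 blk x 0.5696 135 96 stud x in socket ~ -0.0158
```

>>> jog_arm --targets "-.002 0 0 0 0 0 -1; -.0022 0 0 0 0 0 -1; -.0025 0 0 0 0 0 -1; -.0028 0 0 0 0 0 -1; -.003 0 0 0 0 0 -1; -.003 0 0 0 0 0 -1; -.003 0 0 0 0 0 -1; -.003 0 0 0 0 0 -1"

```text
clock: 34.6
tool_pos: [0.5347, -0.1673, 0.0483]
orientation: [-179.9, -0.3, 178.6]
force: [-10.7, -1.2, 6.4]
opening: 0.0005
```

```bash
python3 tr.py .5 .4 .3 .2 .1; python3 m.py
```

```text
pos [ 0.5347 -0.1673  0.0483] [-179.9   -0.3  178.6] theta~ 0.562 r 0.1302 0.1301 F [-10.67  -1.18   6.35] Ftang -9.88 t 34.6
0.5 [0.0076 0.0025 0.0003] [-0.07 -0.3   2.94]
0.4 [0.0197 0.0073 0.0004] [-0.08 -0.3   8.67]
0.3 [0.0313 0.0133 0.0004] [-0.1  -0.29 14.4 ]
0.2 [0.0422 0.0203 0.0005] [-0.11 -0.29 20.12]
0.1 [0.0523 0.0285 0.0005] [-0.12 -0.28 25.85]
tab x 0.5667 y 0.0139 tilt -0.013 blk x 0.5697 137 93 stud x in socket ~ -0.016
```

Hard against the panel: the force rose to 10 N with the clip unmoved, after dropping at the click. Backing off along the arc so that the handle opens.

>>> jog_arm --targets ".0076 .0025 0 0 0 2.9 -1; .014 .005 0 0 0 5.8 -1; .0197 .0073 0 0 0 8.7 -1; .0255 .0103 0 0 0 11.5 -1; .0313 .0133 0 0 0 14.4 -1; .0368 .0168 0 0 0 17.3 -1; .0422 .0203 0 0 0 20.1 -1; .0475 .0245 0 0 0 23 -1"

```text
clock: 35.65
tool_pos: [0.4889, -0.1412, 0.049]
orientation: [-179.9, -0.1, 155.5]
force: [-2.7, 0.3, -1.6]
opening: 0.0009
```

```bash
python3 tr.py .1 0 -.1 -.2 -.25; python3 m.py
```

```text
pos [ 0.4889 -0.1412  0.049 ] [-1.799e+02 -1.000e-01  1.555e+02] theta~ 0.152 r 0.129 0.1301 F [-2.67  0.34 -1.62] Ftang -2.26 t 35.65
0.1 [0.0068 0.001  0.0011] [-0.11 -0.13  2.78]
0.0 [0.0189 0.0058 0.0011] [-0.11 -0.13  8.51]
-0.1 [0.0305 0.0117 0.0011] [-0.12 -0.12 14.24]
-0.2 [0.0414 0.0188 0.0011] [-0.13 -0.12 19.97]
-0.25 [0.0466 0.0227 0.0011] [-0.13 -0.11 22.84]
tab x 0.5665 y 0.014 tilt -0.002 blk x 0.5699 136 136 stud x in socket ~ -0.0162
```

Clip remains home. Clear the handle completely, then rise.

>>> jog_arm --targets ".0068 .001 0 0 0 2.5 -1; .0125 .0035 0 0 0 5 -1; .0189 .0058 0 0 0 8.5 -1; .0305 .0095 0 0 0 8.5 -1; .04 .012 0 0 0 8.5 -1; .046 .012 0 0 0 8.5 -1; .046 .012 -.03 0 0 8.5 -1; .046 .012 -.09 0 0 8.5 -1"

```text
clock: 36.7
tool_pos: [0.4502, -0.1108, 0.1385]
orientation: [-179.7, -0.3, 146.9]
force: [2.7, 0.3, -0.0]
opening: 0.0004
```

>>> jog_arm --targets "0 0 -.05 0 0 0 -1; .02 .0 -.08 0 0 0 -1; .03 -.04 -.08 0 0 0 -1; .03 -.09 -.08 0 0 0 -1; .03 -.14 -.08 0 0 0 -1; .03 -.18 -.08 0 0 0 -1; .03 -.2 -.08 0 0 0 -1; .03 -.2 -.08 0 0 0 -1"

```text
clock: 37.7
tool_pos: [0.3158, -0.2626, 0.2198]
orientation: [-179.7, -0.3, 146.8]
force: [0.3, 0.6, 0.6]
opening: 0.0
```

```bash
python3 tr.py; python3 m.py e.png; python3 look.py e2 .53 -.05 .06 90
python3 - <<'E'
from h import *
import pickle
T,S=pickle.load(open('s_e2.pkl','rb'))
cv2.imwrite('pics/sfull.png',S['img'][:,:,::-1])
# red handle vs initial
T0,S0=pickle.load(open('s.pkl','rb'))
for s in(S0,S):
    hsv=cv2.cvtColor(s['img'],cv2.COLOR_RGB2HSV).astype(int);vv,uu=np.mgrid[:420,:560];c=proj(s,np.array([.508,-.112,.07]))
    m=((hsv[...,0]<8)|(hsv[...,0]>172))&(hsv[...,1]>130)&(abs(uu-c[0])<45)&(abs(vv-c[1])<35)
    print(m.sum(),uu[m].mean(),vv[m].mean(),np.polyfit(uu[m],vv[m],1))
E
```

```text
pos [ 0.3158 -0.2626  0.2198] [-179.7   -0.3  146.8] theta~ -0.009 r 0.3377 0.1301 F [0.25 0.58 0.59] Ftang -0.28 t 37.7
tab x 0.5669 y 0.0143 tilt -0.039 blk x 0.5697 127 136 stud x in socket ~ -0.0158
crop 274 149
crop 170 157
414 188.30917874396135 216.09178743961354 [  0.2717802  164.91308181]
426 188.44600938967136 216.32159624413146 [  0.26786621 165.84327753]
```

View pics/e2.png

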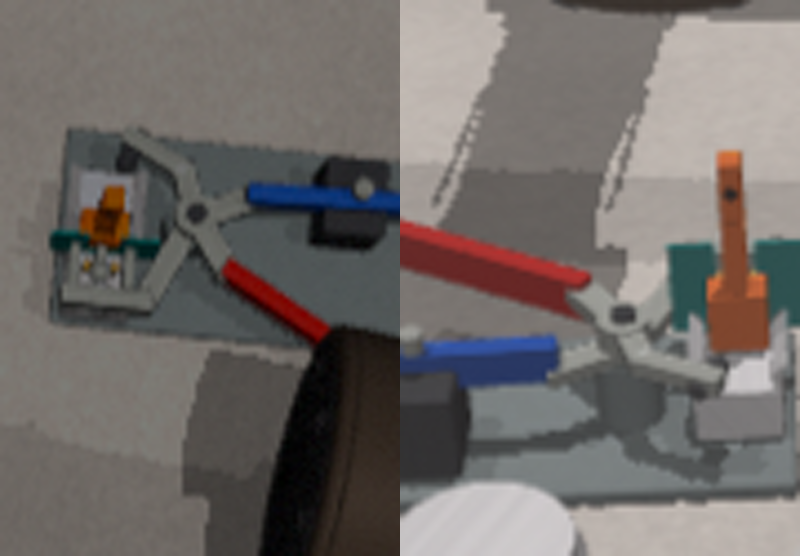

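View pics/sfull.png

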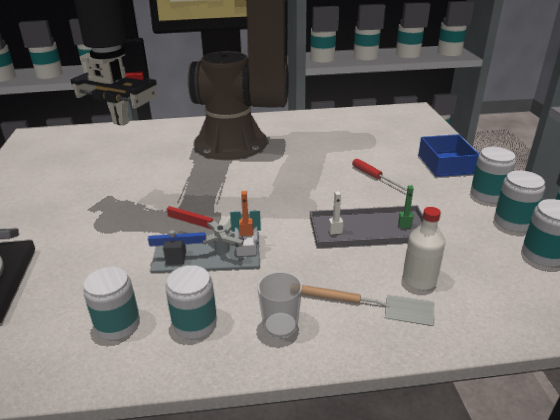

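```bash
python3 -c "
from h import *
print(job.close_job())"
```

```text
the job is handed in; nothing more can be done
None
```

The orange clip is clicked into the teal panel and the job is handed in at about 38 s. No verdict was reported, so the results below come from my own checks.

- **Placing:** I took the orange clip from the tray, stood it in the cradle with its stud towards the panel and let go. The stud was then about 1 mm in front of the socket face.
- **Click:** I pushed the red handle along its arc. The force rose to about 11 N, fell to 2.5 N at the click, then climbed to 10 N with the clip no longer moving, and I stopped there. The click was at about 0.45–0.55 rad. The fingers were well under 20 N at the end of every move; forces were only read there.
- **Last checks:** The depth image puts the ball 15.8 to 16.2 mm behind the panel face, both before and after the handle opened. It counts from 15 mm, and my measurement is only good to 1–2 mm. The top picture shows the block against the panel with the stud between the brass pins, and the clip upright.
- **Everything else:** The red handle is back at its starting picture position to within about 0.3 pixel. The arm is clear of everything, and the white and green clips and the bystanders look unmoved.
- **Disagreement:** The two cameras differed by up to about 6 mm in absolute position (up to 10 mm for the hinge). I therefore measured the clip and the panel within the same camera.

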